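# Pour mixed bearing balls into the rod sorter and sort them by size

## Robot

A 6-joint arm with a two-finger parallel gripper is mounted at the origin on the work surface. World frame = base frame: x ahead of the robot, y to its left, z up, the work surface at z = 0. Lengths are in mm, angles in degrees, forces in N, time in s.
With the tool pointing down it reaches from about 425 to 1125 mm from the base axis. Payload 14.9 kg.
Tool frame: the origin (TCP) lies at the very end of the fingers, on their centre line; the grasp point (between the pads) lies 19 mm behind it; z points along the fingers, y is the line along which they close (so a half turn about z gives the same grasp; the last joint's range is limited). The gripper opens to 91 mm and grips with 3 to 60 N. Pads are 32 mm wide; open, the fingers measure 118 mm over their backs; the gripper's body (76 mm by 178 mm) begins 60 mm behind the grasp point.
Start: joints at [-72.783, 21.709, 99.362, -0, 58.929, -1.908], TCP at [229.341, -661.378, 213.932] pointing down, gripper open.
Joint ranges: [-158.91, 158.91], [-42.39, 125.64], [0.06, 152.35], [-60.88, 240.88], [17.5, 164.5], [-176.32, 176.32]. Speed limits (degrees/s): [108.29, 108.29, 136.94, 180, 180, 180].

## Interface

Orientations are given as [roll, pitch, yaw] about the fixed x, y, z axes, in that order (R = Rz(yaw) Ry(pitch) Rx(roll)).
In Python, from rig import ctrl gives the robot as it stands.
- The arm moves only by the tool apply_moves, never from a script. Its argument "steps" is a list of rows, each an object of numbers: "tx", "ty", "tz": the shift along the tool's x, y, z in cm; "ax", "ay", "az": the turn, a rotation vector about the tool's x, y, z in rad. A call has 1 to 8 rows; each row is the pose to reach, as a shift and turn from the pose commanded when the call began, along the tool's axes at that moment; what a row does not reach only later rows make up. A row lasts 1/12 s, in which the tool goes at most 41.7 mm and 7.16 degrees, less where a joint would pass 70% of its speed; a pose out of reach is approached as far as the arm can. A call with a gripper value outside its range is refused whole. "gripper" is the opening, from 0 (shut) to 1 (fully open), set as the call begins (left out, the last holds). The fingers move at their own pace and stop on an object; "force" is the grip in N (left out, the last holds). Time passes only in rows, so rows that repeat a pose let the fingers close. It gives the time, the measured TCP pose, the force, the opening and the grip force at its end, in the units of the state.
- ctrl.get_state(): the state, without advancing time (a new reading comes with each control period).
- ctrl.capture(name): name is "scene" or "top" or "wrist"; returns the picture (480x640x3 uint8, red, green, blue); there is no depth.
- ctrl.camera_params(name): a dict with "fx", "fy", "cx", "cy" (pixels), "rvec" (rotation vector, rad) and "tvec" (3), from world to camera coordinates, as OpenCV has them; the wrist camera has in their place "tool_from_camera" (4x4, takes a point from camera to tool coordinates, whose origin is the TCP and whose axes are the flange's). Camera axes: x right, y down, z forward; pixel columns grow to the right and rows downward; lengths in mm; the calibration is good to about 2 mm. A picture is of the moment at which its call begins: read the wrist's pose just before it. camera_params takes no time and is no camera call.
- ctrl.job_done(): hands the job in; it is judged then, once.
The state is a dict: "time": time; "joint_positions": joint angles; "dq": joint speeds; "effort": joint torques, N m; "tool_pos": TCP position; "eef_rot": TCP orientation; "force": force on the tool from outside, world axes, zero at the start; "torque": the same for the moment, N m; "finger_gap": opening from 0.0 (shut) to 1.0 (fully open); "gripper_force": force on a finger pad.
Only numpy, scipy, OpenCV 4.12 (cv2) and the standard library are available. Lean on these libraries where they do the work, as an engineer would, in place of code of your own. Each camera call takes 0.05 s, during which the arm holds its last target. There are 200 camera calls.

## Task

Pour all ten bearing balls from the blue cup into the upper tray of the sorter and stand the empty cup upright on its cork mat again, near the middle. With all the balls in the tray, push the red pad fully home against its spring until every small brass ball has dropped through to the catch trough below, then let the tray spring back; the big steel balls stay in the upper tray. Leave the glue, wrench and screwdriver where they are.

Things in the scene. Friction and masses are not known exactly. Their poses are not given: they have to be found in the camera images.
- sorter: Ball sorter fixed to the bench: plywood base with a sprung wooden rod tray (upper tray) on top and an open catch trough along its +x side. Origin at its underside below the middle of the rod tray, z up; footprint in its own axes x -65..+170, y -88..+88 mm; base 55 mm high.
- tray_mid (a point): middle of the upper tray (tray at rest), level with the rods' axes, 62 mm above the bench. The tray is an open frame, inside 100 mm (sorter x) by 122 mm (sorter y), rim 113 mm above the bench. Four 8 mm rods along x leave five 18 mm gaps, blocked from below by fixed strips while the tray rests; pushed fully to +y they are clear: 14 mm balls drop through, 22 mm balls stay.
- catch (a point): middle of the catch trough's floor, 5 mm above the bench; the trough is x +60..+162 mm, y +-80 mm in sorter axes, outer wall 37 mm high. Balls that drop through the rods land on a white ramp below and roll along the sorter's +x into it.
- tray (a joint): slide of the rod tray along the sorter's own +y: 0 at rest (springs back there when let go), 0.013 m at its stop. The return spring takes about 3 N to start and 8 N at the stop. The small balls clear the strips only within the last 4 mm of travel, so hold it at the stop for a second; a ball that hangs up on others is freed by letting the tray snap back and pushing again.
- push_pad (a point): centre of the outer face of the red push pad on the tray's -y end (moves with the tray); the flat upright face is 60 mm wide along the sorter's x and 60 mm high (z 62..122 mm), faces the sorter's -y and is pushed toward +y. Below it the base reaches 7 mm further out than the pad, but is only 55 mm high.
- mat: round cork mat, 110 mm across, 4 mm thick, fixed to the bench, where the cup stands; origin at its underside centre.
- cup: blue metal cup without handle, 74 mm high, tapered: outside 54 mm across at the foot, 70 mm at the rim, 63 mm at 44 mm height; wall 3 mm, floor 5 mm; about 130 g empty, 0.35 kg with its ten balls. Origin at the centre of its underside, z along its axis to the mouth. The mat is 4 mm thick, so it starts 4 mm above the bench.
- cup_rim (a point): centre of the cup's mouth. The balls run out fully once the cup is tipped about 95 to 105 degrees. A gripper that took it straight from above then blocks the mouth with its palm: take it leaning some 40 degrees away from the side it will pour over, about 44 mm above its foot (much lower, the palm hits the rim), and grip it firmly (about 45 N; at 20 N the full cup can swing between the pads).
- glue: yellow glue bottle, 56 mm across, 150 mm high, standing; origin at its underside centre. Leave alone.
- wrench: steel wrench lying on the bench; origin at its middle underside, x along it. Leave alone.
- screwdriver: screwdriver lying on the bench between the cup and the sorter; origin at its middle underside, x along it. Leave alone.
- big1_center (a point): steel-grey ball, 22 mm across, about 44 g; polished and oiled, slides and rolls easily; this point is its centre. Starts in the cup.
- big2_center (a point): steel-grey ball, 22 mm across, about 44 g; polished and oiled, slides and rolls easily; this point is its centre. Starts in the cup.
- big3_center (a point): steel-grey ball, 22 mm across, about 44 g; polished and oiled, slides and rolls easily; this point is its centre. Starts in the cup.
- small1_center (a point): brass-yellow ball, 14 mm across, about 12 g; polished and oiled, slides and rolls easily; this point is its centre. Starts in the cup.
- small2_center (a point): brass-yellow ball, 14 mm across, about 12 g; polished and oiled, slides and rolls easily; this point is its centre. Starts in the cup.
- small3_center (a point): brass-yellow ball, 14 mm across, about 12 g; polished and oiled, slides and rolls easily; this point is its centre. Starts in the cup.
- small4_center (a point): brass-yellow ball, 14 mm across, about 12 g; polished and oiled, slides and rolls easily; this point is its centre. Starts in the cup.
- small5_center (a point): brass-yellow ball, 14 mm across, about 12 g; polished and oiled, slides and rolls easily; this point is its centre. Starts in the cup.
- small6_center (a point): brass-yellow ball, 14 mm across, about 12 g; polished and oiled, slides and rolls easily; this point is its centre. Starts in the cup.
- small7_center (a point): brass-yellow ball, 14 mm across, about 12 g; polished and oiled, slides and rolls easily; this point is its centre. Starts in the cup.
Mind the look-alikes: they are no part of the job. What is meant by the cup is not orange, pink or turquoise, and is the smaller of those in its own colour.

How it is judged (in metres and radians):
On the way, in this order (a step that is already met when the one before it is completed fails the run):
1. all ten balls are in the upper tray, with the tray at rest (x of big1_center in the frame of sorter between -0.055 and 0.055 m and y of big1_center in the frame of sorter between -0.066 and 0.078 m and z of big1_center in the frame of sorter between 0.056 and 0.115 m and x of big2_center in the frame of sorter between -0.055 and 0.055 m and y of big2_center in the frame of sorter between -0.066 and 0.078 m and z of big2_center in the frame of sorter between 0.056 and 0.115 m and x of big3_center in the frame of sorter between -0.055 and 0.055 m and y of big3_center in the frame of sorter between -0.066 and 0.078 m and z of big3_center in the frame of sorter between 0.056 and 0.115 m and x of small1_center in the frame of sorter between -0.055 and 0.055 m and y of small1_center in the frame of sorter between -0.066 and 0.078 m and z of small1_center in the frame of sorter between 0.056 and 0.115 m and x of small2_center in the frame of sorter between -0.055 and 0.055 m and y of small2_center in the frame of sorter between -0.066 and 0.078 m and z of small2_center in the frame of sorter between 0.056 and 0.115 m and x of small3_center in the frame of sorter between -0.055 and 0.055 m and y of small3_center in the frame of sorter between -0.066 and 0.078 m and z of small3_center in the frame of sorter between 0.056 and 0.115 m and x of small4_center in the frame of sorter between -0.055 and 0.055 m and y of small4_center in the frame of sorter between -0.066 and 0.078 m and z of small4_center in the frame of sorter between 0.056 and 0.115 m and x of small5_center in the frame of sorter between -0.055 and 0.055 m and y of small5_center in the frame of sorter between -0.066 and 0.078 m and z of small5_center in the frame of sorter between 0.056 and 0.115 m and x of small6_center in the frame of sorter between -0.055 and 0.055 m and y of small6_center in the frame of sorter between -0.066 and 0.078 m and z of small6_center in the frame of sorter between 0.056 and 0.115 m and x of small7_center in the frame of sorter between -0.055 and 0.055 m and y of small7_center in the frame of sorter between -0.066 and 0.078 m and z of small7_center in the frame of sorter between 0.056 and 0.115 m and value of joint tray below 0.004 m), for 0.2 s.
2. the tray is pushed home to its stop (value of joint tray above 0.009 m), for 0.1 s.
At the end, for the whole second after the job is handed in: All seven small brass balls are below the rods in the sorter's base (ramp or trough), all three big steel balls are in the upper tray, the tray has sprung back (within 4 mm of rest), and the cup stands upright and still on the cork mat within 30 mm of its centre (horizontal distance between cup and mat below 0.03 m and angle between cup's own z axis and vertical below 0.1 rad and height (world z) of cup below 0.009 m and value of joint tray below 0.004 m and linear speed of cup below 0.02 m/s and x of big1_center in the frame of sorter between -0.055 and 0.055 m and y of big1_center in the frame of sorter between -0.066 and 0.078 m and z of big1_center in the frame of sorter between 0.056 and 0.115 m and x of big2_center in the frame of sorter between -0.055 and 0.055 m and y of big2_center in the frame of sorter between -0.066 and 0.078 m and z of big2_center in the frame of sorter between 0.056 and 0.115 m and x of big3_center in the frame of sorter between -0.055 and 0.055 m and y of big3_center in the frame of sorter between -0.066 and 0.078 m and z of big3_center in the frame of sorter between 0.056 and 0.115 m and x of small1_center in the frame of sorter between -0.06 and 0.168 m and y of small1_center in the frame of sorter between -0.085 and 0.085 m and z of small1_center in the frame of sorter between 0 and 0.049 m and x of small2_center in the frame of sorter between -0.06 and 0.168 m and y of small2_center in the frame of sorter between -0.085 and 0.085 m and z of small2_center in the frame of sorter between 0 and 0.049 m and x of small3_center in the frame of sorter between -0.06 and 0.168 m and y of small3_center in the frame of sorter between -0.085 and 0.085 m and z of small3_center in the frame of sorter between 0 and 0.049 m and x of small4_center in the frame of sorter between -0.06 and 0.168 m and y of small4_center in the frame of sorter between -0.085 and 0.085 m and z of small4_center in the frame of sorter between 0 and 0.049 m and x of small5_center in the frame of sorter between -0.06 and 0.168 m and y of small5_center in the frame of sorter between -0.085 and 0.085 m and z of small5_center in the frame of sorter between 0 and 0.049 m and x of small6_center in the frame of sorter between -0.06 and 0.168 m and y of small6_center in the frame of sorter between -0.085 and 0.085 m and z of small6_center in the frame of sorter between 0 and 0.049 m and x of small7_center in the frame of sorter between -0.06 and 0.168 m and y of small7_center in the frame of sorter between -0.085 and 0.085 m and z of small7_center in the frame of sorter between 0 and 0.049 m); the robot touches nothing.
It fails at once if the glue is shifted more than 30 mm (distance of glue from where it was at the start of the episode above 0.03 m).
It fails at once if the wrench is shifted more than 30 mm (distance of wrench from where it was at the start of the episode above 0.03 m).
It fails at once if the screwdriver is shifted more than 30 mm (distance of screwdriver from where it was at the start of the episode above 0.03 m).
It also fails if it takes over 69 s, if anything falls off the work surface, if the arm or the gripper's body presses on something with over 40 N, if the wrist force passes 120 N, or if a joint passes its speed limit or range.

## Working session

There is one attempt and no reset: what is moved stays moved. The work goes in short steps, Python scripts to look and compute and a tool call to move; the robot and the scene stay as the last step left them, time stands still between calls to the robot, and variables do not carry over. Pictures are saved under pics/ and viewed, at most 10 in all, crops included, and the job is handed in when it is done.

Besides the shell and the picture viewer there is one more tool, called after ">>>" as name([rows], argument=value, ...), one row to a line, values as JSON. apply_moves: Moves the arm, as the interface text tells. Its arguments: {"type":"object","properties":{"steps":{"type":"array","items":{"type":"object","properties":{"tx":{"type":"number"},"ty":{"type":"number"},"tz":{"type":"number"},"ax":{"type":"number"},"ay":{"type":"number"},"az":{"type":"number"}}}},"gripper":{"type":"number"},"force":{"type":"number"}},"required":["steps"]}

```bash
ls; mkdir -p pics; python3 - <<'E'
from rig import ctrl
import cv2,numpy as np
s=ctrl.get_state();print(s['time'],s['tool_pos'],s['eef_rot'])
for n in("scene","top"):
    cv2.imwrite(f"pics/{n}0.png",cv2.cvtColor(ctrl.capture(n),cv2.COLOR_RGB2BGR));p=ctrl.camera_params(n);print(n,p)
print(ctrl.camera_params("wrist"))
E
```

```text
pics
0.0 [ 229.21290365 -660.99611735  213.27369661] [-1.79937478e+02 -1.27215868e-03  1.91231577e+01]
scene {'fx': 433.20233303278434, 'fy': 433.20233303278434, 'cx': 318.3517955903027, 'cy': 235.0135871520157, 'rvec': array([ 1.60220824,  2.18175929, -0.67983515]), 'tvec': array([ 204.39883217, -402.31521807, 1024.81615741])}
top {'fx': 539.3900172605267, 'fy': 539.3900172605267, 'cx': 317.85908993274137, 'cy': 240.8729459635789, 'rvec': array([ 2.16243257, -2.17022708,  0.10955596]), 'tvec': array([-34.59567433, 600.29461463, 825.21648827])}
{'fx': 427.5009724247401, 'fy': 427.5009724247401, 'cx': 317.21901367895555, 'cy': 236.13184368761162, 'tool_from_camera': array([[-9.46985938e-04, -9.70517546e-01, -2.41028619e-01,
         6.76397946e+01],
       [ 9.99999551e-01, -9.12296899e-04, -2.55510592e-04,
        -3.10716589e-01],
       [ 2.80878510e-05, -2.41028753e-01,  9.70517975e-01,
        -1.70326922e+02],
       [ 0.00000000e+00,  0.00000000e+00,  0.00000000e+00,
         1.00000000e+00]])}
```

View pics/scene0.png

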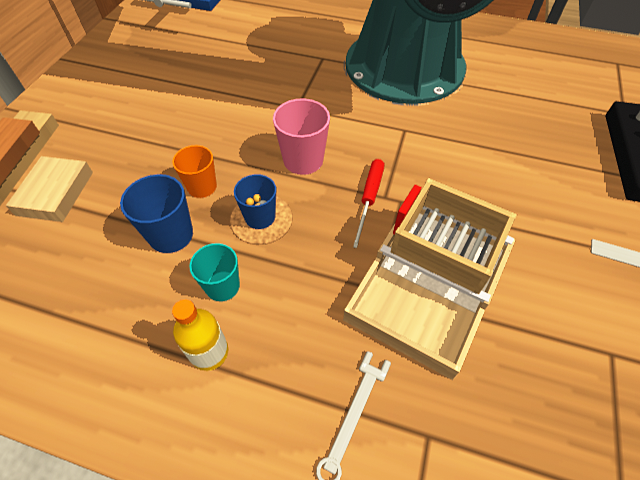

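View pics/top0.png

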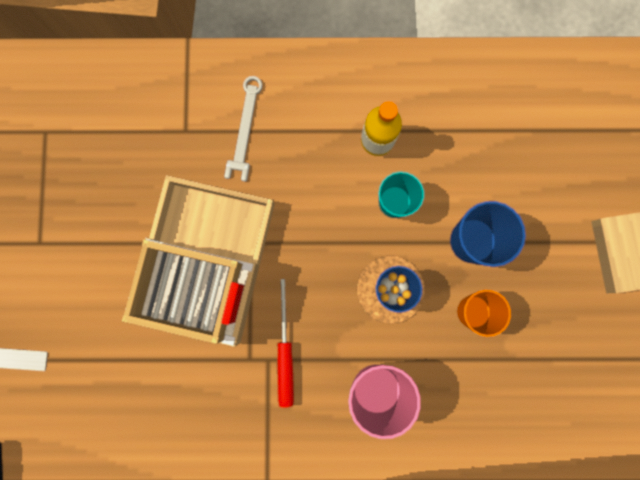

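```bash
cat > h.py <<'E'
from rig import ctrl
import cv2,numpy as np
from scipy.spatial.transform import Rotation as R
def cam(n):
    p=ctrl.camera_params(n);return np.array([[p['fx'],0,p['cx']],[0,p['fy'],p['cy']],[0,0,1]]),cv2.Rodrigues(p['rvec'])[0],p['tvec']
def onz(n,uv,z):
    K,r,t=cam(n);d=r.T@np.linalg.inv(K)@[uv[0],uv[1],1];c=-r.T@t;return c+d*(z-c[2])/d[2]
def proj(n,P):
    K,r,t=cam(n);q=K@(r@np.asarray(P,float)+t);return q[:2]/q[2]
def look(n,name):
    im=cv2.cvtColor(ctrl.capture(n),cv2.COLOR_RGB2BGR);cv2.imwrite(f"pics/{name}.png",im);return im
E
python3 - <<'E'
from h import *
for n in("top","scene"):
    im=cv2.imread(f"pics/{n}0.png");hsv=cv2.cvtColor(im,cv2.COLOR_BGR2HSV)
    for nm,lo,hi in(("blue",(105,120,30),(125,255,255)),("red",(0,200,100),(4,255,255))):
        m=cv2.inRange(hsv,lo,hi);k,l,st,c=cv2.connectedComponentsWithStats(m)
        for i in range(1,k):
            if st[i,4]>150: print(n,nm,st[i],c[i].round(1))
print("tray rim z113");
for q in[(147,241),(241,262),(219,341),(123,319)]:print(q,onz("top",q,113).round(1))
print("trough wall z37")
for q in[(167,178),(272,201)]:print(q,onz("top",q,37).round(1))
print("mat",onz("top",(390,289),4).round(1))
print("cup rim",onz("top",(399.5,288),78).round(1))
print("scene tray z113")
for q in[(430,180),(516,213),(490,275),(397,234)]:print(q,onz("scene",q,113).round(1))
for q in[(347,311),(457,376)]:print(q,onz("scene",q,37).round(1))
print("scene cup rim",onz("scene",(256,191),78).round(1),"driver",onz("top",(285,340),10).round(1),onz("top",(285,405),15).round(1),onz("top",(283,280),5).round(1))
E
```

```text
top blue [ 451  202   74   64 3592] [488.8 234.7]
top blue [377 267  45  45 649] [405.1 288. ]
top red [222 283  21  41 471] [232.3 303.3]
top red [278 343  15  64 854] [285.  374.7]
scene blue [180   0  40  11 240] [202.8   3.6]
scene blue [ 120  175   72   78 4038] [158.5 211.7]
scene blue [ 234  175   42   54 1613] [256.4 200. ]
scene red [362 159  22  47 571] [372.8 181.3]
scene red [393 185  28  49 357] [406.4 205.2]
tray rim z113
(147, 241) [592.4 208.5 113. ]
(241, 262) [561.6  73.  113. ]
(219, 341) [450.3 102.8 113. ]
(123, 319) [481.4 239.3 113. ]
trough wall z37
(167, 178) [701.5 204.   37. ]
(272, 201) [663.6  35.9  37. ]
mat [ 524.1 -153.5    4. ]
cup rim [ 524.4 -158.    78. ]
scene tray z113
(430, 180) [450.7 108.8 113. ]
(516, 213) [477.3 238.9 113. ]
(490, 275) [594.1 211.6 113. ]
(397, 234) [565.8  80.6 113. ]
(347, 311) [666.1  38.9  37. ]
(457, 376) [712.6 202.9  37. ]
scene cup rim [ 525.2 -155.    78. ] driver [443.4  16.3  10. ] [343.2  15.7  15. ] [539.2  20.2   5. ]
```

```bash
cat >> h.py <<'E'
import json,os
def pose(p,phi,tilt):
    """tilt: 0 tool down, + = tool z leaning outward along heading phi; -60 = pointing back"""
    f=np.radians(phi);t=np.radians(tilt);r=np.array([np.cos(f),np.sin(f),0]);k=np.array([0,0,1.])
    z=np.sin(t)*r-np.cos(t)*k;x=np.cos(t)*r+np.sin(t)*k
    return np.array(p,float),np.c_[x,np.cross(z,x),z]
def cur():
    s=ctrl.get_state();return s['tool_pos'],R.from_euler('xyz',s['eef_rot'],degrees=True).as_matrix()
def rows(targets,base=None):
    """prints the rows; base=(p,R) at call start"""
    p0,R0=base or cur()
    out=[]
    for p,Rm in targets:
        d=R0.T@(p-p0)/10;v=R.from_matrix(R0.T@Rm).as_rotvec()
        print(dict(zip(("tx","ty","tz","ax","ay","az"),[*d.round(2),*v.round(3)])),"|",round(np.linalg.norm(d)*10),round(np.degrees(np.linalg.norm(v))))
def st():
    s=ctrl.get_state();print(round(s['time'],2),np.round(s['tool_pos'],1),np.round(s['eef_rot'],1),np.round(s['joint_positions'],1),'F',np.round(s['force'],1),s['finger_gap'],s['gripper_force'])
    open('log.txt','a').write(json.dumps([list(map(float,s['joint_positions'])),list(map(float,s['tool_pos'])),list(map(float,s['eef_rot']))])+"\n")
E
python3 - <<'E'
from h import *
st()
print("pink foot",onz("top",(376,390),0).round(0),"rim@100",onz("top",(385,402),100).round(0),"scene rim",onz("scene",(301.5,121),100).round(0), onz("scene",(303,160),0).round(0))
for h in(80,100,120,140):print(h,onz("top",(385,402),h)[:2].round(0),onz("scene",(301.5,121),h)[:2].round(0))
S=np.array([229.341,-661.378,213.932]),R.from_euler('xyz',[180,0,19.125],degrees=True).as_matrix()
rows([pose((400,-380,280),-10,0),pose((430,-330,280),-16.6,20)],S)
E
```

```text
0.1 [ 229.2 -661.   213.3] [-179.9   -0.    19.1] [-72.8  21.7  99.4  -0.   58.9  -1.9] F [-0.2  0.2  0.6] 1.00117787060644 0.0
pink foot [ 363. -129.    0.] rim@100 [ 363. -131.  100.] scene rim [ 368. -130.  100.] [ 365. -131.    0.]
80 [ 360. -134.] [ 346. -138.]
100 [ 363. -131.] [ 368. -130.]
120 [ 367. -129.] [ 389. -121.]
140 [ 371. -126.] [ 411. -113.]
{'tx': np.float64(25.34), 'ty': np.float64(-20.99), 'tz': np.float64(-6.61), 'ax': np.float64(0.0), 'ay': np.float64(-0.0), 'az': np.float64(0.508)} | 336 29
{'tx': np.float64(29.82), 'ty': np.float64(-24.73), 'tz': np.float64(-6.61), 'ax': np.float64(-0.109), 'ay': np.float64(0.338), 'az': np.float64(0.617)} | 393 41
```

>>> apply_moves([
  {"tx":25.3,"ty":-21,"tz":-6.6,"az":0.5},
  {"tx":25.3,"ty":-21,"tz":-6.6,"az":0.5},
  {"tx":25.3,"ty":-21,"tz":-6.6,"az":0.5},
  {"tx":25.3,"ty":-21,"tz":-6.6,"az":0.5},
  {"tx":25.3,"ty":-21,"tz":-6.6,"az":0.5},
  {"tx":25.3,"ty":-21,"tz":-6.6,"az":0.5},
  {"tx":29.8,"ty":-24.7,"tz":-6.6,"ax":-0.11,"ay":0.34,"az":0.62},
  {"tx":29.8,"ty":-24.7,"tz":-6.6,"ax":-0.11,"ay":0.34,"az":0.62},
], gripper=1)

```text
invalid input at $.steps[0]: expected keys tx, ty, tz, ax, ay, az
```

```bash
python3 - <<'E'
from h import *
st()
from scipy.optimize import least_squares
D=[json.loads(l) for l in open('log.txt')]
print(len(D))
E
```

```text
0.1 [ 229.2 -661.   213.3] [-179.9   -0.    19.1] [-72.8  21.7  99.4  -0.   58.9  -1.9] F [-0.2  0.2  0.6] 1.00117787060644 0.0
2
```

All keys are needed in every row.

>>> apply_moves([
  {"tx":25.3,"ty":-21,"tz":-6.6,"ax":0,"ay":0,"az":0.5},
  {"tx":25.3,"ty":-21,"tz":-6.6,"ax":0,"ay":0,"az":0.5},
  {"tx":25.3,"ty":-21,"tz":-6.6,"ax":0,"ay":0,"az":0.5},
  {"tx":25.3,"ty":-21,"tz":-6.6,"ax":0,"ay":0,"az":0.5},
  {"tx":25.3,"ty":-21,"tz":-6.6,"ax":0,"ay":0,"az":0.5},
  {"tx":25.3,"ty":-21,"tz":-6.6,"ax":0,"ay":0,"az":0.5},
  {"tx":29.8,"ty":-24.7,"tz":-6.6,"ax":-0.11,"ay":0.34,"az":0.62},
  {"tx":29.8,"ty":-24.7,"tz":-6.6,"ax":-0.11,"ay":0.34,"az":0.62},
], gripper=1, force=45)

```text
time: 0.77
tool_pos: [400.9, -379.6, 273.6]
eef_rot: [179.7, -13.8, -14.4]
force: [1.3, -0.5, -0.4]
finger_gap: 1.001
gripper_force: 0.0
```

```bash
python3 - <<'E'
from h import *
st()
rows([pose((450,-290,260),-16.6,25),pose((510,-180,260),-16.6,38)])
E
```

```text
0.77 [ 400.9 -379.6  273.6] [179.7 -13.8 -14.4] [-49.6  -0.9 120.5  10.1  49.4  49. ] F [ 1.3 -0.5 -0.4] 1.000709384845665 0.0
{'tx': np.float64(2.13), 'ty': np.float64(-9.91), 'tz': np.float64(1.87), 'ax': np.float64(-0.008), 'ay': np.float64(0.196), 'az': np.float64(0.037)} | 103 11
{'tx': np.float64(5.12), 'ty': np.float64(-22.06), 'tz': np.float64(2.55), 'ax': np.float64(-0.012), 'ay': np.float64(0.423), 'az': np.float64(0.036)} | 228 24
```

>>> apply_moves([
  {"tx":5,"ty":-22,"tz":2.0,"ax":0,"ay":0.42,"az":0.03},
  {"tx":5,"ty":-22,"tz":2.0,"ax":0,"ay":0.42,"az":0.03},
  {"tx":5,"ty":-22,"tz":2.0,"ax":0,"ay":0.42,"az":0.03},
  {"tx":5,"ty":-22,"tz":2.0,"ax":0,"ay":0.42,"az":0.03},
  {"tx":5,"ty":-22,"tz":2.0,"ax":0,"ay":0.42,"az":0.03},
  {"tx":5,"ty":-22,"tz":2.0,"ax":0,"ay":0.42,"az":0.03},
  {"tx":5,"ty":-22,"tz":2.0,"ax":0,"ay":0.42,"az":0.03},
  {"tx":5,"ty":-22,"tz":2.0,"ax":0,"ay":0.42,"az":0.03},
])

```text
time: 1.43
tool_pos: [505.8, -179.7, 263.9]
eef_rot: [-179.4, -37.5, -16.1]
force: [-0.9, 0.2, 0.2]
finger_gap: 1.001
gripper_force: 0.0
```

```bash
cat >> h.py <<'E'
def fk(q,k):
    a1,d1,L2,a3,L3,D=k[:6];q=np.radians(q);c=R.from_euler
    # z up base; arm plane x-z; pitch about +y
    Rm=c('z',q[0]);p=Rm.apply([a1,0,d1])
    Rm=Rm*c('y',q[1]);p=p+Rm.apply([0,0,L2])
    Rm=Rm*c('y',q[2]);p=p+Rm.apply([a3,0,L3])
    Rm=Rm*c('z',q[3])*c('y',q[4]);p=p+Rm.apply([0,0,D])
    Rm=Rm*c('z',q[5]);return p,Rm
E
python3 - <<'E'
from h import *
st()
from scipy.optimize import least_squares
D=[json.loads(l) for l in open('log.txt')][1:]
for q,p,e in D:
    Rm=fk(q,[0]*6)[1];Rt=R.from_euler('xyz',e,degrees=True);print((Rm.inv()*Rt).as_euler('xyz',degrees=True).round(1))
f=lambda k:np.r_[np.concatenate([fk(q,k)[0]-p for q,p,e in D]),(k-k0)*.005]
k0=np.array([100,400,450,0,450,300.])
s=least_squares(f,k0);print(s.x.round(1),np.abs(s.fun[:-6]).max());np.save('k.npy',s.x)
E
```

```text
1.43 [ 505.8 -179.7  263.9] [-179.4  -37.5  -16.1] [-25.1 -10.  135.4  19.3  18.5  64.4] F [-0.9  0.2  0.2] 1.001172452208494 0.0
[-0.  0. 90.]
[ 0.  0. 90.]
[ 0.  0. 90.]
[-327.8  769.6  645.2  240.8 1064.8  409.9] 22.722215276027754
```

```bash
python3 - <<'E'
s=open('h.py').read()
s=s.replace("p=Rm.apply([a1,0,d1])","p=Rm.apply([a1,k[6],d1])").replace("Rm=Rm*c('z',q[5]);return","Rm=Rm*c('z',q[5]+np.pi/2);return")
s+='''
LO=np.array([-158.91,-42.39,.06,-60.88,17.5,-176.32]);HI=np.array([158.91,125.64,152.35,240.88,164.5,176.32])
def ik(p,Rm,q0):
    from scipy.optimize import least_squares
    k=np.load('k.npy');Rt=R.from_matrix(Rm)
    def f(q):
        a,b=fk(q,k);return np.r_[(a-p)/10,np.degrees((b.inv()*Rt).as_rotvec())]
    s=least_squares(f,np.clip(q0,LO+.01,HI-.01),bounds=(LO,HI));return s.x,np.abs(s.fun).max()
'''
open('h.py','w').write(s)
E
python3 - <<'E'
from h import *
from scipy.optimize import least_squares
D=[json.loads(l) for l in open('log.txt')][1:]
k0=np.array([100,400,450,0,450,300.,23])
f=lambda k:np.r_[np.concatenate([fk(q,k)[0]-p for q,p,e in D]),(k-k0)*.003]
s=least_squares(f,k0);print(s.x.round(1),np.abs(s.fun[:-7]).max());np.save('k.npy',s.x)
q=D[-1][0]
for phi in(-16.6,-25,0,15,30,60,90):
  for tilt in (30,40):
    ph=np.radians(phi);z=np.array([np.sin(np.radians(tilt))*np.cos(ph),np.sin(np.radians(tilt))*np.sin(ph),-np.cos(np.radians(tilt))])
    g=np.array([524,-156.5,48]);a,e=ik(*pose(g+19*z,phi,tilt),q);print(phi,tilt,a.round(0),round(e,2))
E
```

```text
[  0.9 317.2 550.6  41.2 602.7 268.5  23.3] 0.029004435590252342
-16.6 30 [-24.  14. 128.  22.  18.  62.] 7.6
-16.6 40 [-20.  24. 137. 174.  21. -87.] 0.0
-25 30 [ -8.  18. 130. -61.  18. 166.] 7.83
-25 40 [ -8.  12. 131. -61.  18. 165.] 9.03
0 30 [-28.  24. 133. 108.  18. -43.] 2.34
0 40 [-27.  24. 136. 134.  24. -67.] 0.0
15 30 [-28.  23. 131.  81.  20. -30.] 0.0
15 40 [-31.  25. 133. 106.  29. -57.] 0.0
30 30 [-31.  24. 128.  68.  28. -32.] 0.0
30 40 [-35.  27. 130.  85.  36. -52.] 0.0
60 30 [-32.  28. 121.  47.  43. -41.] 0.0
60 40 [-36.  31. 121.  56.  50. -52.] 0.0
90 30 [-30.  32. 114.  32.  55. -54.] 0.0
90 40 [-33.  35. 112.  37.  63. -59.] 0.0
```

```bash
cat >> h.py <<'E'
def tri(a,b):
    P=[K@np.c_[r,t] for K,r,t in(cam("top"),cam("scene"))]
    X=cv2.triangulatePoints(P[0],P[1],np.array(a,float).reshape(2,1),np.array(b,float).reshape(2,1)).ravel();return X[:3]/X[3]
C=np.array([524,-156.5,0]);r_=lambda phi:np.array([np.cos(np.radians(phi)),np.sin(np.radians(phi)),0])
def gp(g,phi,tilt):
    p,Rm=pose(g,phi,tilt);return p+19*Rm[:,2],Rm
T0=np.array([521.5,157.5,0])
def pour(phi,th,back=25,lipz=128,lean=40,off=np.zeros(3)):
    t=np.radians(th);u=np.array([0,0,np.cos(t)])+np.sin(t)*r_(phi);w=np.cos(t)*r_(phi)-np.array([0,0,np.sin(t)])
    return gp(T0+off-back*r_(phi)+[0,0,lipz]-30*u-35*w,phi,lean-th)
E
python3 - <<'E'
from h import *
obs={}
for n,a,b in(("pink",(385,402),(301.5,121)),("orange",(488,313),(195,160)),("blue",(492,234),(156.5,200)),("turq",(402,193.5),(215,265)),("glue",(388,110),(184,309))):
    X=tri(a,b);print(n,X.round(0));obs[n]=X
rad=dict(pink=46,orange=34,blue=46,turq=34,glue=28)
def clear(g,phi,tilt):
    p,Rm=gp(g,phi,tilt);m=99;who=''
    xs,ys,zs=np.meshgrid(np.linspace(-38,38,7),np.linspace(-89,89,13),np.linspace(-79,-200,10));L=np.c_[xs.ravel(),ys.ravel(),zs.ravel()]@Rm.T+p
    for n,X in obs.items():
        h=X[2];d=np.hypot(L[:,0]-X[0],L[:,1]-X[1])-rad[n];c=np.maximum(d,L[:,2]-h).min()
        if c<m:m,who=c,n
    return round(m),who
q=[-30,25,130,90,30,-50]
for phi in range(-10,131,10):
    o=[]
    for lean in(30,35,40,45):
        a,e=ik(*gp(C+[0,0,48],phi,lean),q);o.append((lean,clear(C+[0,0,48],phi,lean),round(e,1)))
    res=[];qq=np.array([0,30,110,60,50,-50.])
    for th in(0,30,60,90,105):
        qq,e=ik(*pour(phi,th),qq);res.append((qq.round(0).astype(int).tolist(),round(e,1)))
    print(phi,o,[x[1] for x in res],res[0][0],res[-1][0])
E
```

```text
pink [ 362. -132.   95.]
orange [ 486. -289.   70.]
blue [ 602. -291.   95.]
turq [ 668. -165.   68.]
glue [ 772. -136.  149.]
-10 [(30, (23, 'orange'), np.float64(4.0)), (35, (23, 'orange'), np.float64(1.3)), (40, (15, 'pink'), np.float64(0.0)), (45, (10, 'pink'), np.float64(0.0))] [np.float64(1.5), np.float64(16.0), np.float64(0.0), np.float64(0.0), np.float64(0.0)] [27, 16, 141, 241, 25, -119] [8, 38, 100, 17, 105, 103]
0 [(30, (16, 'orange'), np.float64(2.3)), (35, (13, 'orange'), np.float64(0.1)), (40, (14, 'orange'), np.float64(0.0)), (45, (8, 'pink'), np.float64(0.0))] [np.float64(0.0), np.float64(15.8), np.float64(30.1), np.float64(42.1), np.float64(51.9)] [24, 13, 142, 230, 20, -120] [-27, 68, 152, 241, 18, -173]
10 [(30, (11, 'orange'), np.float64(0.0)), (35, (5, 'orange'), np.float64(0.0)), (40, (2, 'orange'), np.float64(0.0)), (45, (2, 'orange'), np.float64(0.0))] [np.float64(0.4), np.float64(14.7), np.float64(0.0), np.float64(0.0), np.float64(0.0)] [17, 13, 144, 196, 18, -100] [13, 39, 98, 3, 108, 92]
20 [(30, (11, 'orange'), np.float64(0.0)), (35, (5, 'orange'), np.floa
[... 2749 characters left out ...]
loat64(0.0), np.float64(0.0), np.float64(2.3)] [-7, 29, 114, 40, 64, -54] [35, 28, 116, -61, 78, 55]
120 [(30, (11, 'orange'), np.float64(0.0)), (35, (5, 'orange'), np.float64(0.0)), (40, (-1, 'orange'), np.float64(0.0)), (45, (-6, 'orange'), np.float64(0.0))] [np.float64(0.0), np.float64(0.0), np.float64(0.0), np.float64(1.2), np.float64(5.7)] [-5, 32, 110, 34, 68, -57] [38, 25, 118, -61, 75, 50]
130 [(30, (11, 'orange'), np.float64(0.0)), (35, (5, 'orange'), np.float64(0.0)), (40, (-1, 'orange'), np.float64(0.0)), (45, (-7, 'orange'), np.float64(0.0))] [np.float64(0.0), np.float64(0.0), np.float64(0.0), np.float64(4.0), np.float64(8.3)] [-3, 34, 106, 30, 72, -60] [40, 21, 119, -61, 71, 43]
```

```bash
python3 - <<'E'
from h import *
st()
A=pose((520,-180,260),38,30);B=gp(C+[0,0,190],90,35)
rows([A]);rows([B],A)
for T in(A,B,gp(C+[0,0,190],100,38)):print(ik(*T,[-25,10,125,40,40,0])[0].round(0))
E
```

```text
1.43 [ 505.8 -179.7  263.9] [-179.4  -37.5  -16.1] [-25.1 -10.  135.4  19.3  18.5  64.4] F [-0.9  0.2  0.2] 1.001172452208494 0.0
{'tx': np.float64(0.85), 'ty': np.float64(-0.36), 'tz': np.float64(1.15), 'ax': np.float64(0.516), 'ay': np.float64(-0.125), 'az': np.float64(-0.784)} | 15 54
{'tx': np.float64(-2.17), 'ty': np.float64(-2.46), 'tz': np.float64(8.63), 'ax': np.float64(0.488), 'ay': np.float64(0.081), 'az': np.float64(-0.766)} | 92 52
[-35.   2. 123.  37.  52.  -5.]
[-32.  20. 113.  31.  70. -49.]
[-31.  23. 110.  28.  76. -55.]
```

>>> apply_moves([
  {"tx":0.9,"ty":-0.4,"tz":1.2,"ax":0.52,"ay":-0.13,"az":-0.78},
  {"tx":0.9,"ty":-0.4,"tz":1.2,"ax":0.52,"ay":-0.13,"az":-0.78},
  {"tx":0.9,"ty":-0.4,"tz":1.2,"ax":0.52,"ay":-0.13,"az":-0.78},
  {"tx":0.9,"ty":-0.4,"tz":1.2,"ax":0.52,"ay":-0.13,"az":-0.78},
  {"tx":0.9,"ty":-0.4,"tz":1.2,"ax":0.52,"ay":-0.13,"az":-0.78},
  {"tx":0.9,"ty":-0.4,"tz":1.2,"ax":0.52,"ay":-0.13,"az":-0.78},
  {"tx":0.9,"ty":-0.4,"tz":1.2,"ax":0.52,"ay":-0.13,"az":-0.78},
  {"tx":0.9,"ty":-0.4,"tz":1.2,"ax":0.52,"ay":-0.13,"az":-0.78},
])

```text
time: 2.1
tool_pos: [519.9, -182.7, 260.2]
eef_rot: [-179.7, -30.4, 34.9]
force: [-0.2, 0.6, -0.4]
finger_gap: 0.998
gripper_force: 0.0
```

```bash
python3 - <<'E'
from h import *
st()
rows([gp(C+[0,0,190],90,35)])
E
```

```text
2.1 [ 519.9 -182.7  260.2] [-179.7  -30.4   34.9] [-35.3   1.2 123.4  37.8  51.2  -3.4] F [-0.2  0.6 -0.4] 0.9977225494747948 0.0
{'tx': np.float64(-2.22), 'ty': np.float64(-2.77), 'tz': np.float64(8.66), 'ax': np.float64(0.515), 'ay': np.float64(0.072), 'az': np.float64(-0.81)} | 94 55
```

>>> apply_moves([
  {"tx":-2.2,"ty":-2.8,"tz":8.7,"ax":0.51,"ay":0.07,"az":-0.81},
  {"tx":-2.2,"ty":-2.8,"tz":8.7,"ax":0.51,"ay":0.07,"az":-0.81},
  {"tx":-2.2,"ty":-2.8,"tz":8.7,"ax":0.51,"ay":0.07,"az":-0.81},
  {"tx":-2.2,"ty":-2.8,"tz":8.7,"ax":0.51,"ay":0.07,"az":-0.81},
  {"tx":-2.2,"ty":-2.8,"tz":8.7,"ax":0.51,"ay":0.07,"az":-0.81},
  {"tx":-2.2,"ty":-2.8,"tz":8.7,"ax":0.51,"ay":0.07,"az":-0.81},
  {"tx":-2.2,"ty":-2.8,"tz":8.7,"ax":0.51,"ay":0.07,"az":-0.81},
  {"tx":-2.2,"ty":-2.8,"tz":8.7,"ax":0.51,"ay":0.07,"az":-0.81},
])

```text
time: 2.77
tool_pos: [524.9, -145.4, 173.9]
eef_rot: [179.7, -34.8, 90.0]
force: [-1.0, 0.4, -0.3]
finger_gap: 1.0
gripper_force: 0.0
```

```bash
python3 - <<'E'
from h import *
st()
im=look("wrist","w1")
p,Rm=cur();t=ctrl.camera_params("wrist");M=np.array(t['tool_from_camera'])
X=C+[0,0,78];c=np.linalg.inv(M)@np.r_[Rm.T@(X-p),1];print("expected rim centre px",t['fx']*c[0]/c[2]+t['cx'],t['fy']*c[1]/c[2]+t['cy'])
rows([gp(C+[0,0,160],100,38),gp(C+[0,0,48],100,38)])
E
```

```text
2.77 [ 524.9 -145.4  173.9] [179.7 -34.8  90. ] [-31.9  20.  112.9  31.2  70.1 -48.8] F [-1.   0.4 -0.3] 0.9998094388232515 0.0
expected rim centre px 313.978023419312 346.7280961940294
{'tx': np.float64(-1.62), 'ty': np.float64(-0.37), 'tz': np.float64(2.4), 'ax': np.float64(0.106), 'ay': np.float64(0.056), 'az': np.float64(-0.136)} | 29 10
{'tx': np.float64(-8.01), 'ty': np.float64(-0.42), 'tz': np.float64(11.59), 'ax': np.float64(0.106), 'ay': np.float64(0.056), 'az': np.float64(-0.136)} | 141 10
```

View pics/w1.png

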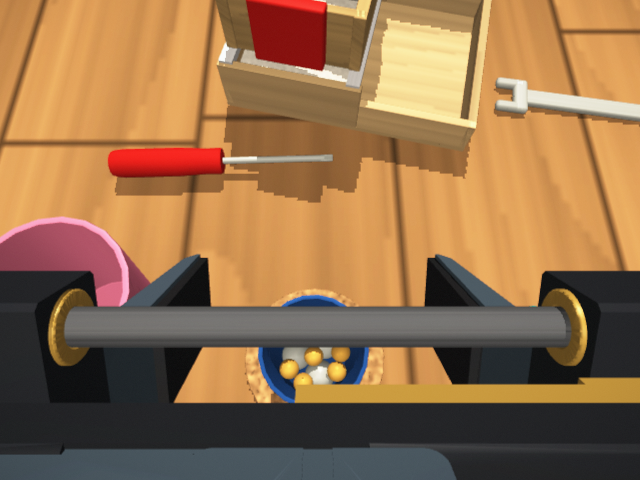

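The wrist view shows the cup's mouth centred at about (314, 350). I expected (314, 347), so the position holds. The red pad is at about (288, 33). Next I descend.

>>> apply_moves([
  {"tx":-1.6,"ty":-0.4,"tz":2.4,"ax":0.11,"ay":0.06,"az":-0.14},
  {"tx":-1.6,"ty":-0.4,"tz":2.4,"ax":0.11,"ay":0.06,"az":-0.14},
  {"tx":-3.2,"ty":-0.4,"tz":4.7,"ax":0.11,"ay":0.06,"az":-0.14},
  {"tx":-4.8,"ty":-0.4,"tz":7.0,"ax":0.11,"ay":0.06,"az":-0.14},
  {"tx":-6.4,"ty":-0.4,"tz":9.3,"ax":0.11,"ay":0.06,"az":-0.14},
  {"tx":-8.0,"ty":-0.4,"tz":11.6,"ax":0.11,"ay":0.06,"az":-0.14},
  {"tx":-8.0,"ty":-0.4,"tz":11.6,"ax":0.11,"ay":0.06,"az":-0.14},
  {"tx":-8.0,"ty":-0.4,"tz":11.6,"ax":0.11,"ay":0.06,"az":-0.14},
])

```text
time: 3.48
tool_pos: [520.3, -143.7, 32.7]
eef_rot: [-179.7, -38.3, 99.4]
force: [0.1, -0.3, 0.0]
finger_gap: 1.003
gripper_force: 0.0
```

```bash
python3 - <<'E'
from h import *
st();look("scene","s1")
rows([gp(C+[0,0,48],100,38)])
E
```

```text
3.48 [ 520.3 -143.7   32.7] [-179.7  -38.3   99.4] [-31.4  35.7 109.8  30.8  65.4 -61.8] F [ 0.1 -0.3  0. ] 1.0030541293789488 0.0
{'tx': np.float64(-0.14), 'ty': np.float64(0.06), 'tz': np.float64(0.0), 'ax': np.float64(0.001), 'ay': np.float64(-0.004), 'az': np.float64(-0.007)} | 2 0
```

View pics/s1.png

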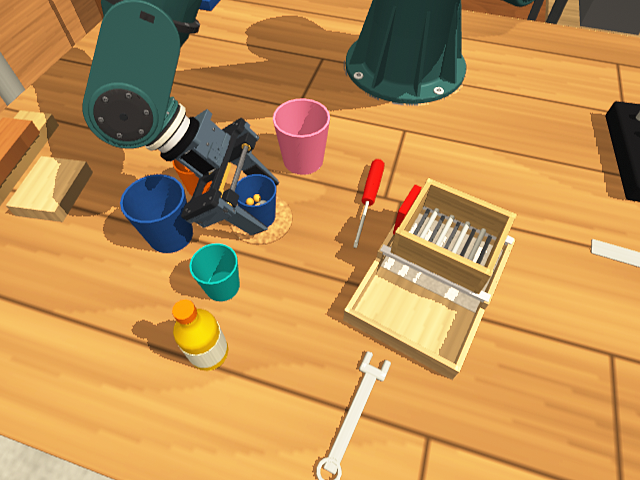

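The gripper straddles the cup, centred at about (256, 195), and touches nothing else. Now I close it at 45 N.

>>> apply_moves([
  {"tx":0,"ty":0,"tz":0,"ax":0,"ay":0,"az":0},
  {"tx":0,"ty":0,"tz":0,"ax":0,"ay":0,"az":0},
  {"tx":0,"ty":0,"tz":0,"ax":0,"ay":0,"az":0},
  {"tx":0,"ty":0,"tz":0,"ax":0,"ay":0,"az":0},
  {"tx":0,"ty":0,"tz":0,"ax":0,"ay":0,"az":0},
  {"tx":0,"ty":0,"tz":0,"ax":0,"ay":0,"az":0},
  {"tx":0,"ty":0,"tz":0,"ax":0,"ay":0,"az":0},
  {"tx":0,"ty":0,"tz":0,"ax":0,"ay":0,"az":0},
], gripper=0, force=45)

```text
time: 4.2
tool_pos: [521.1, -143.5, 34.1]
eef_rot: [-179.8, -38.2, 99.7]
force: [-4.4, -3.2, 10.4]
finger_gap: 0.744
gripper_force: 44.5
```

```bash
python3 - <<'E'
from h import *
st();look("scene","s2")
# lift: 190 mm up, then over to pour start (th=0)
g=C+[-1,0,48]
p,Rm=cur();rows([(p+[0,0,90],Rm),(p+[0,0,190],Rm)])
E
```

```text
4.2 [ 521.1 -143.5   34.1] [-179.8  -38.2   99.7] [-31.3  35.6 109.8  30.7  65.5 -61.8] F [-4.4 -3.2 10.4] 0.7441700834485483 44.45157180656679
{'tx': np.float64(5.56), 'ty': np.float64(-0.03), 'tz': np.float64(-7.07), 'ax': np.float64(0.0), 'ay': np.float64(0.0), 'az': np.float64(0.0)} | 90 0
{'tx': np.float64(11.75), 'ty': np.float64(-0.06), 'tz': np.float64(-14.93), 'ax': np.float64(0.0), 'ay': np.float64(0.0), 'az': np.float64(0.0)} | 190 0
```

>>> apply_moves([
  {"tx":0.6,"ty":0,"tz":-0.75,"ax":0,"ay":0,"az":0},
  {"tx":1.8,"ty":0,"tz":-2.25,"ax":0,"ay":0,"az":0},
  {"tx":3.6,"ty":0,"tz":-4.5,"ax":0,"ay":0,"az":0},
  {"tx":5.5,"ty":0,"tz":-7,"ax":0,"ay":0,"az":0},
  {"tx":7.4,"ty":0,"tz":-9.5,"ax":0,"ay":0,"az":0},
  {"tx":9.4,"ty":0,"tz":-12,"ax":0,"ay":0,"az":0},
  {"tx":11,"ty":0,"tz":-14,"ax":0,"ay":0,"az":0},
  {"tx":11.8,"ty":0,"tz":-15,"ax":0,"ay":0,"az":0},
])

```text
time: 4.92
tool_pos: [522.5, -143.6, 227.5]
eef_rot: [-180.0, -38.0, 99.8]
force: [0.6, 0.2, -3.9]
finger_gap: 0.741
gripper_force: 44.8
```

```bash
python3 - <<'E'
from h import *
st();a=look("scene","s3");b=look("wrist","w3")
cv2.imwrite("pics/c3.png",np.hstack([a[60:300,60:380],cv2.resize(b,(320,240))]))
W1=pour(90,0,30,225,38)
W1=(W1[0]*.5+np.array([521,-143,224])*.5,pose((0,0,0),95,38)[1])
rows([W1,pour(88,0,30,225,38)])
E
```

```text
4.92 [ 522.5 -143.6  227.5] [-180.   -38.    99.8] [-31.2  18.7 108.9  28.1  80.8 -52.7] F [ 0.6  0.2 -3.9] 0.7409594357849726 44.76015564054251
{'tx': np.float64(8.2), 'ty': np.float64(1.99), 'tz': np.float64(9.43), 'ax': np.float64(-0.052), 'ay': np.float64(-0.0), 'az': np.float64(0.065)} | 126 5
{'tx': np.float64(16.46), 'ty': np.float64(3.93), 'tz': np.float64(18.68), 'ax': np.float64(-0.127), 'ay': np.float64(-0.0), 'az': np.float64(0.162)} | 252 12
```

View pics/c3.png

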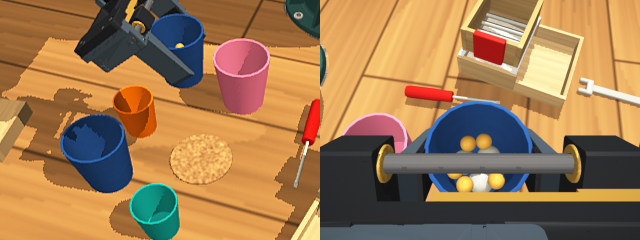

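```bash
python3 - <<'E'
from h import *
p,Rm=cur();G=p-19*Rm[:,2]
print("rim exp",proj("scene",G+[0,0,30]).round(0),"mat",onz("scene",(261,218),4).round(1))
a=cv2.imread("pics/s3.png");h=cv2.cvtColor(a,cv2.COLOR_BGR2HSV)
m=cv2.inRange(h,(8,60,90),(22,200,255))
for n in("s3",):
    m=cv2.inRange(h,(105,120,30),(125,255,255));k,l,s,c=cv2.connectedComponentsWithStats(m)
    print([s[i].tolist() for i in range(1,k) if s[i,4]>200])
T=pour(88,0,30,225,38)
R0=p,Rm
from scipy.spatial.transform import Slerp
sl=Slerp([0,1],R.from_matrix([Rm,T[1]]))
rows([(p+(T[0]-p)*f,sl(f).as_matrix()) for f in(.05,.17,.33,.5,.67,.83,.95,1)])
E
```

```text
rim exp [238.  91.] mat [ 524.7 -155.4    4. ]
[[210, 73, 54, 75, 2197], [120, 175, 72, 78, 4033]]
{'tx': np.float64(0.82), 'ty': np.float64(0.2), 'tz': np.float64(0.93), 'ax': np.float64(-0.006), 'ay': np.float64(-0.0), 'az': np.float64(0.008)} | 13 1
{'tx': np.float64(2.8), 'ty': np.float64(0.67), 'tz': np.float64(3.18), 'ax': np.float64(-0.022), 'ay': np.float64(-0.0), 'az': np.float64(0.027)} | 43 2
{'tx': np.float64(5.43), 'ty': np.float64(1.3), 'tz': np.float64(6.16), 'ax': np.float64(-0.042), 'ay': np.float64(-0.0), 'az': np.float64(0.053)} | 83 4
{'tx': np.float64(8.23), 'ty': np.float64(1.97), 'tz': np.float64(9.34), 'ax': np.float64(-0.064), 'ay': np.float64(-0.0), 'az': np.float64(0.081)} | 126 6
{'tx': np.float64(11.03), 'ty': np.float64(2.63), 'tz': np.float64(12.51), 'ax': np.float64(-0.085), 'ay': np.float64(-0.0), 'az': np.float64(0.108)} | 169 8
{'tx': np.float64(13.67), 'ty': np.float64(3.26), 'tz': np.float64(15.5), 'ax': np.float64(-0.105), 'ay': np.float64(-0.0), 'az': np.float64(0.134)} | 209 10
{'tx': np.float64(15.64), 'ty': np.float64(3.73), 'tz': np.float64(17.74), 'ax': np.float64(-0.121), 'ay': np.float64(-0.0), 'az': np.float64(0.153)} | 239 11
{'tx': np.float64(16.46), 'ty': np.float64(3.93), 'tz': np.float64(18.68), 'ax': np.float64(-0.127), 'ay': np.float64(-0.0), 'az': np.float64(0.162)} | 252 12
```

>>> apply_moves([
  {"tx":0.8,"ty":0.2,"tz":0.9,"ax":-0.01,"ay":0,"az":0.01},
  {"tx":2.8,"ty":0.7,"tz":3.2,"ax":-0.02,"ay":0,"az":0.03},
  {"tx":5.4,"ty":1.3,"tz":6.2,"ax":-0.04,"ay":0,"az":0.05},
  {"tx":8.2,"ty":2.0,"tz":9.3,"ax":-0.06,"ay":0,"az":0.08},
  {"tx":11,"ty":2.6,"tz":12.5,"ax":-0.085,"ay":0,"az":0.11},
  {"tx":13.7,"ty":3.3,"tz":15.5,"ax":-0.105,"ay":0,"az":0.135},
  {"tx":15.6,"ty":3.7,"tz":17.7,"ax":-0.12,"ay":0,"az":0.15},
  {"tx":16.5,"ty":3.9,"tz":18.7,"ax":-0.13,"ay":0,"az":0.16},
])

```text
time: 5.68
tool_pos: [515.2, 108.7, 175.8]
eef_rot: [-179.6, -38.2, 87.7]
force: [0.6, -1.4, -4.3]
finger_gap: 0.739
gripper_force: 44.8
```

```bash
python3 - <<'E'
from h import *
st();a=look("scene","s4");b=look("top","t4")
cv2.imwrite("pics/c4.png",np.hstack([a[40:400,280:600],b[100:460,60:380]]))
for th,z in((0,225),(15,205),(30,190),(45,176),(55,160)): pass
q=np.array(ctrl.get_state()['joint_positions'])
for th,z in((0,225),(45,176),(90,134),(110,128)):
    T=pour(88,th,30,z,38);print(ik(*T,q))
rows([pour(88,th,30,z,38) for th,z in((5,222),(10,218),(16,212),(22,205),(28,197),(34,190),(40,182),(45,176))])
E
```

```text
5.68 [515.2 108.7 175.8] [-179.6  -38.2   87.7] [ -9.   13.4 123.1  45.7  58.9 -36.7] F [ 0.6 -1.4 -4.3] 0.739082986190444 44.76067201816477
(array([ -9.3500488 ,  13.25163906, 122.66038498,  45.27161444,
        59.25576745, -36.59359855]), np.float64(2.8624992133171654e-14))
(array([  9.64087862,  11.13326818, 120.37820164,  -8.93106968,
        50.25172019,  17.464     ]), np.float64(2.0747847884194925e-13))
(array([ 26.97519642,  26.4146618 , 113.51529108, -45.0387587 ,
        76.97319471,  54.68831476]), np.float64(2.2737367544323207e-14))
(array([ 31.3023458 ,  35.4694341 , 109.54303968, -52.72427323,
        92.65081685,  61.33087152]), np.float64(2.8624992133171654e-14))
{'tx': np.float64(-0.37), 'ty': np.float64(0.39), 'tz': np.float64(-0.66), 'ax': np.float64(-0.004), 'ay': np.float64(-0.09), 'az': np.float64(-0.002)} | 9 5
{'tx': np.float64(-0.75), 'ty': np.float64(0.39), 'tz': np.float64(-0.76), 'ax': np.float64(-0.004), 'ay': np.float64(-0.177), 'az': np.float64(-0.002)} | 11 10
{'tx': np.float64(-1.22), 'ty': np.float64(0.39), 'tz': np.float64(-0.81), 'ax': np.float64(
[... 162 characters left out ...]
.004), 'ay': np.float64(-0.387), 'az': np.float64(-0.001)} | 19 22
{'tx': np.float64(-2.2), 'ty': np.float64(0.4), 'tz': np.float64(-0.69), 'ax': np.float64(-0.005), 'ay': np.float64(-0.492), 'az': np.float64(-0.001)} | 23 28
{'tx': np.float64(-2.57), 'ty': np.float64(0.4), 'tz': np.float64(-0.67), 'ax': np.float64(-0.005), 'ay': np.float64(-0.596), 'az': np.float64(-0.001)} | 27 34
{'tx': np.float64(-2.95), 'ty': np.float64(0.4), 'tz': np.float64(-0.55), 'ax': np.float64(-0.005), 'ay': np.float64(-0.701), 'az': np.float64(-0.0)} | 30 40
{'tx': np.float64(-3.18), 'ty': np.float64(0.4), 'tz': np.float64(-0.5), 'ax': np.float64(-0.005), 'ay': np.float64(-0.788), 'az': np.float64(-0.0)} | 32 45
```

View pics/c4.png

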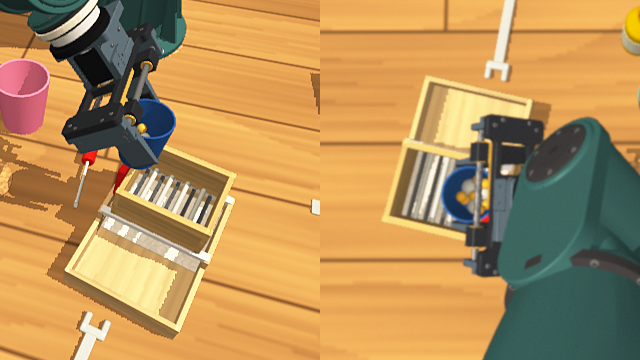

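The cup hangs upright over the pad end of the tray, with all its balls inside: cup mouth at about (152, 115) left, (462, 193) right. I start tipping, and swing the heading to 80° to line up with the tray.

```bash
python3 - <<'E'
from h import *
rows([pour(ph,th,30,z,38) for ph,th,z in((87,5,222),(86,10,218),(85,16,212),(84,22,205),(83,28,197),(82,34,190),(81,40,182),(80,45,176))])
B=pour(80,45,30,176,38)
print()
rows([pour(80,th,30,z,38) for th,z in((49,172),(53,167),(57,160),(60,156),(63,153),(66,149),(69,146),(72,143))],B)
E
```

```text
{'tx': np.float64(-0.37), 'ty': np.float64(0.29), 'tz': np.float64(-0.65), 'ax': np.float64(-0.014), 'ay': np.float64(-0.09), 'az': np.float64(0.012)} | 8 5
{'tx': np.float64(-0.75), 'ty': np.float64(0.18), 'tz': np.float64(-0.76), 'ax': np.float64(-0.023), 'ay': np.float64(-0.177), 'az': np.float64(0.028)} | 11 10
{'tx': np.float64(-1.22), 'ty': np.float64(0.06), 'tz': np.float64(-0.8), 'ax': np.float64(-0.031), 'ay': np.float64(-0.282), 'az': np.float64(0.044)} | 15 16
{'tx': np.float64(-1.7), 'ty': np.float64(-0.08), 'tz': np.float64(-0.78), 'ax': np.float64(-0.036), 'ay': np.float64(-0.386), 'az': np.float64(0.061)} | 19 23
{'tx': np.float64(-2.18), 'ty': np.float64(-0.23), 'tz': np.float64(-0.67), 'ax': np.float64(-0.041), 'ay': np.float64(-0.491), 'az': np.float64(0.08)} | 23 29
{'tx': np.float64(-2.54), 'ty': np.float64(-0.38), 'tz': np.float64(-0.64), 'ax': np.float64(-0.043), 'ay': np.float64(-0.595), 'az': np.float64(0.098)} | 26 35
{'tx': np.float64(-2.9), 'ty': np.float64(-0.54), 'tz': np.float64(-0.52), 'ax': np.float64(-0.043), 'ay': np.float64(-0.7), 'az': np.float64(0
[... 692 characters left out ...]
at64(0.72), 'ax': np.float64(0.0), 'ay': np.float64(-0.262), 'az': np.float64(0.0)} | 7 15
{'tx': np.float64(-0.15), 'ty': np.float64(0.0), 'tz': np.float64(0.76), 'ax': np.float64(0.0), 'ay': np.float64(-0.314), 'az': np.float64(0.0)} | 8 18
{'tx': np.float64(-0.12), 'ty': np.float64(-0.0), 'tz': np.float64(0.89), 'ax': np.float64(0.0), 'ay': np.float64(-0.367), 'az': np.float64(0.0)} | 9 21
{'tx': np.float64(-0.09), 'ty': np.float64(0.0), 'tz': np.float64(0.92), 'ax': np.float64(0.0), 'ay': np.float64(-0.419), 'az': np.float64(0.0)} | 9 24
{'tx': np.float64(-0.05), 'ty': np.float64(0.0), 'tz': np.float64(0.95), 'ax': np.float64(0.0), 'ay': np.float64(-0.471), 'az': np.float64(0.0)} | 10 27
```

>>> apply_moves([
  {"tx":-0.4,"ty":0.3,"tz":-0.65,"ax":-0.01,"ay":-0.09,"az":0.01},
  {"tx":-0.75,"ty":0.2,"tz":-0.75,"ax":-0.02,"ay":-0.18,"az":0.03},
  {"tx":-1.2,"ty":0.05,"tz":-0.8,"ax":-0.03,"ay":-0.28,"az":0.045},
  {"tx":-1.7,"ty":-0.1,"tz":-0.8,"ax":-0.035,"ay":-0.39,"az":0.06},
  {"tx":-2.2,"ty":-0.2,"tz":-0.7,"ax":-0.04,"ay":-0.49,"az":0.08},
  {"tx":-2.5,"ty":-0.4,"tz":-0.65,"ax":-0.04,"ay":-0.59,"az":0.1},
  {"tx":-2.9,"ty":-0.55,"tz":-0.5,"ax":-0.04,"ay":-0.7,"az":0.12},
  {"tx":-3.1,"ty":-0.7,"tz":-0.45,"ax":-0.04,"ay":-0.79,"az":0.14},
])

```text
time: 6.45
tool_pos: [510.1, 77.5, 162.4]
eef_rot: [179.9, 7.5, 79.7]
force: [0.7, -1.2, -3.7]
finger_gap: 0.743
gripper_force: 44.6
```

>>> apply_moves([
  {"tx":0,"ty":0,"tz":0,"ax":0,"ay":0,"az":0},
  {"tx":-0.1,"ty":0,"tz":0.1,"ax":0,"ay":-0.07,"az":0},
  {"tx":-0.15,"ty":0,"tz":0.25,"ax":0,"ay":-0.14,"az":0},
  {"tx":-0.15,"ty":0,"tz":0.6,"ax":0,"ay":-0.21,"az":0},
  {"tx":-0.15,"ty":0,"tz":0.7,"ax":0,"ay":-0.26,"az":0},
  {"tx":-0.15,"ty":0,"tz":0.75,"ax":0,"ay":-0.31,"az":0},
  {"tx":-0.1,"ty":0,"tz":0.9,"ax":0,"ay":-0.37,"az":0},
  {"tx":-0.1,"ty":0,"tz":0.9,"ax":0,"ay":-0.42,"az":0},
])

```text
time: 7.12
tool_pos: [509.2, 75.6, 153.0]
eef_rot: [-179.8, 31.3, 79.9]
force: [-1.2, -0.5, -3.4]
finger_gap: 0.741
gripper_force: 44.5
```

```bash
python3 - <<'E'
from h import *
st();a=look("scene","s5")
p,Rm=cur();e=pour(80,69,30,146,38);print("err",(p-e[0]).round(1))
B=pour(80,69,30,146,38)
def P(l): rows([pour(80,th,30,z,38) for th,z in l])
P(((71,144),(73,142),(75,140),(77,138),(79,136),(81,134),(83,133),(85,132)))
cv2.imwrite("pics/c5.png",a[60:420,260:600])
E
```

```text
7.12 [509.2  75.6 153. ] [-179.8   31.3   79.9] [ 19.4  18.8 116.2 -29.8  65.   47.1] F [-1.2 -0.5 -3.4] 0.7411791233552686 44.51460269512609
err [ 1.5 -2.5  1. ]
{'tx': np.float64(0.27), 'ty': np.float64(-0.19), 'tz': np.float64(-0.02), 'ax': np.float64(-0.005), 'ay': np.float64(-0.027), 'az': np.float64(-0.0)} | 3 2
{'tx': np.float64(0.31), 'ty': np.float64(-0.19), 'tz': np.float64(-0.01), 'ax': np.float64(-0.005), 'ay': np.float64(-0.062), 'az': np.float64(-0.0)} | 4 4
{'tx': np.float64(0.35), 'ty': np.float64(-0.19), 'tz': np.float64(-0.01), 'ax': np.float64(-0.005), 'ay': np.float64(-0.097), 'az': np.float64(-0.0)} | 4 6
{'tx': np.float64(0.4), 'ty': np.float64(-0.19), 'tz': np.float64(-0.01), 'ax': np.float64(-0.005), 'ay': np.float64(-0.132), 'az': np.float64(-0.0)} | 4 8
{'tx': np.float64(0.45), 'ty': np.float64(-0.19), 'tz': np.float64(-0.01), 'ax': np.float64(-0.005), 'ay': np.float64(-0.166), 'az': np.float64(0.0)} | 5 10
{'tx': np.float64(0.52), 'ty': np.float64(-0.19), 'tz': np.float64(-0.01), 'ax': np.float64(-0.005), 'ay': np.float64(-0.201), 'az': np.float64(0.0)} | 5 12
{'tx': np.float64(0.53), 'ty': np.float64(-0.19), 'tz': np.float64(-0.1), 'ax': np.float64(-0.005), 'ay': np.float64(-0.236), 'az': np.float64(0.0)} | 6 14
{'tx': np.float64(0.55), 'ty': np.float64(-0.19), 'tz': np.float64(-0.18), 'ax': np.float64(-0.005), 'ay': np.float64(-0.271), 'az': np.float64(0.0)} | 6 16
```

View pics/c5.png

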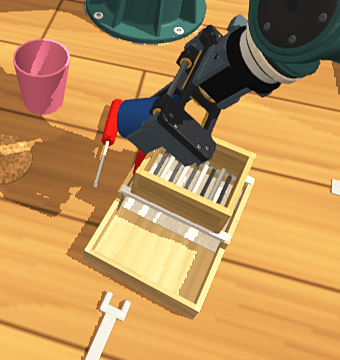

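The cup leans over the tray's pad end at about (135, 118) and no balls are out yet. I keep tipping slowly.

>>> apply_moves([
  {"tx":0.2,"ty":-0.2,"tz":0,"ax":0,"ay":-0.03,"az":0},
  {"tx":0.3,"ty":-0.2,"tz":0,"ax":0,"ay":-0.06,"az":0},
  {"tx":0.35,"ty":-0.2,"tz":0,"ax":0,"ay":-0.1,"az":0},
  {"tx":0.4,"ty":-0.2,"tz":0,"ax":0,"ay":-0.13,"az":0},
  {"tx":0.45,"ty":-0.2,"tz":0,"ax":0,"ay":-0.165,"az":0},
  {"tx":0.5,"ty":-0.2,"tz":0,"ax":0,"ay":-0.2,"az":0},
  {"tx":0.55,"ty":-0.2,"tz":-0.1,"ax":0,"ay":-0.235,"az":0},
  {"tx":0.55,"ty":-0.2,"tz":-0.2,"ax":0,"ay":-0.27,"az":0},
])

```text
time: 7.83
tool_pos: [508.9, 82.1, 152.9]
eef_rot: [-180.0, 46.8, 79.8]
force: [0.4, -0.4, -4.5]
finger_gap: 0.743
gripper_force: 44.5
```

```bash
python3 - <<'E'
from h import *
st()
rows([pour(80,th,30,z,38) for th,z in((87,131),(89,131),(91,130),(94,130),(97,130),(100,130),(103,130),(106,130))])
E
```

```text
7.83 [508.9  82.1 152.9] [-180.    46.8   79.8] [ 24.6  25.5 112.7 -38.   76.5  55.8] F [ 0.4 -0.4 -4.5] 0.7426177194833241 44.477934166789055
{'tx': np.float64(0.09), 'ty': np.float64(-0.07), 'tz': np.float64(0.05), 'ax': np.float64(-0.002), 'ay': np.float64(-0.038), 'az': np.float64(-0.002)} | 1 2
{'tx': np.float64(0.03), 'ty': np.float64(-0.07), 'tz': np.float64(-0.12), 'ax': np.float64(-0.002), 'ay': np.float64(-0.073), 'az': np.float64(-0.002)} | 1 4
{'tx': np.float64(0.04), 'ty': np.float64(-0.07), 'tz': np.float64(-0.22), 'ax': np.float64(-0.002), 'ay': np.float64(-0.108), 'az': np.float64(-0.002)} | 2 6
{'tx': np.float64(-0.03), 'ty': np.float64(-0.07), 'tz': np.float64(-0.47), 'ax': np.float64(-0.002), 'ay': np.float64(-0.161), 'az': np.float64(-0.002)} | 5 9
{'tx': np.float64(-0.1), 'ty': np.float64(-0.07), 'tz': np.float64(-0.73), 'ax': np.float64(-0.003), 'ay': np.float64(-0.213), 'az': np.float64(-0.002)} | 7 12
{'tx': np.float64(-0.15), 'ty': np.float64(-0.07), 'tz': np.float64(-0.99), 'ax': np.float64(-0.003), 'ay': np.float64(-0.265), 'az': np.float64(-0.002)} | 10 15
{'tx': np.float64(-0.18), 'ty': np.float64(-0.07), 'tz': np.float64(-1.25), 'ax': np.float64(-0.003), 'ay': np.float64(-0.318), 'az': np.float64(-0.002)} | 13 18
{'tx': np.float64(-0.21), 'ty': np.float64(-0.07), 'tz': np.float64(-1.52), 'ax': np.float64(-0.003), 'ay': np.float64(-0.37), 'az': np.float64(-0.002)} | 15 21
```

>>> apply_moves([
  {"tx":0.1,"ty":-0.1,"tz":0,"ax":0,"ay":-0.04,"az":0},
  {"tx":0,"ty":-0.1,"tz":-0.1,"ax":0,"ay":-0.07,"az":0},
  {"tx":0,"ty":-0.1,"tz":-0.2,"ax":0,"ay":-0.11,"az":0},
  {"tx":0,"ty":-0.1,"tz":-0.3,"ax":0,"ay":-0.135,"az":0},
  {"tx":0,"ty":-0.1,"tz":-0.5,"ax":0,"ay":-0.16,"az":0},
  {"tx":0,"ty":-0.1,"tz":-0.6,"ax":0,"ay":-0.19,"az":0},
  {"tx":-0.1,"ty":-0.1,"tz":-0.7,"ax":0,"ay":-0.21,"az":0},
  {"tx":-0.1,"ty":-0.1,"tz":-0.7,"ax":0,"ay":-0.21,"az":0},
])

```text
time: 8.5
tool_pos: [508.8, 86.7, 158.5]
eef_rot: [179.9, 58.9, 79.8]
force: [-0.2, -0.1, -1.9]
finger_gap: 0.746
gripper_force: 44.5
```

```bash
python3 - <<'E'
from h import *
st();look("scene","s6");look("top","t6")
rows([pour(80,th,30,z,38) for th,z in((100,130),(103,130),(107,130),(110,130))])
E
```

```text
8.5 [508.8  86.7 158.5] [179.9  58.9  79.8] [ 27.6  30.8 110.  -42.7  86.   59.9] F [-0.2 -0.1 -1.9] 0.7460841393297138 44.52814559976105
{'tx': np.float64(-0.09), 'ty': np.float64(0.01), 'tz': np.float64(-0.26), 'ax': np.float64(-0.002), 'ay': np.float64(-0.057), 'az': np.float64(-0.002)} | 3 3
{'tx': np.float64(-0.18), 'ty': np.float64(0.01), 'tz': np.float64(-0.5), 'ax': np.float64(-0.002), 'ay': np.float64(-0.109), 'az': np.float64(-0.002)} | 5 6
{'tx': np.float64(-0.28), 'ty': np.float64(0.01), 'tz': np.float64(-0.84), 'ax': np.float64(-0.002), 'ay': np.float64(-0.179), 'az': np.float64(-0.002)} | 9 10
{'tx': np.float64(-0.34), 'ty': np.float64(0.01), 'tz': np.float64(-1.1), 'ax': np.float64(-0.002), 'ay': np.float64(-0.231), 'az': np.float64(-0.002)} | 12 13
```

>>> apply_moves([
  {"tx":-0.1,"ty":0,"tz":-0.25,"ax":0,"ay":-0.06,"az":0},
  {"tx":-0.2,"ty":0,"tz":-0.5,"ax":0,"ay":-0.11,"az":0},
  {"tx":-0.3,"ty":0,"tz":-0.8,"ax":0,"ay":-0.18,"az":0},
  {"tx":-0.35,"ty":0,"tz":-1.1,"ax":0,"ay":-0.23,"az":0},
  {"tx":-0.35,"ty":0,"tz":-1.1,"ax":0,"ay":-0.23,"az":0},
  {"tx":-0.35,"ty":0,"tz":-1.1,"ax":0,"ay":-0.23,"az":0},
  {"tx":-0.35,"ty":0,"tz":-1.1,"ax":0,"ay":-0.23,"az":0},
  {"tx":-0.35,"ty":0,"tz":-1.1,"ax":0,"ay":-0.23,"az":0},
])

```text
time: 9.27
tool_pos: [510.3, 93.9, 167.8]
eef_rot: [179.7, 71.8, 79.5]
force: [-0.2, 1.2, -1.4]
finger_gap: 0.74
gripper_force: 44.6
```

```bash
python3 - <<'E'
from h import *
st();a=look("scene","s7");b=look("top","t7")
a=cv2.resize(a[160:400,300:540],(480,480));b=cv2.resize(b[200:360,90:197],(320,480))
cv2.imwrite("pics/c7.png",np.hstack([a,b]))
E
```

```text
9.27 [510.3  93.9 167.8] [179.7  71.8  79.5] [ 29.8  36.4 107.  -47.1  96.5  62.7] F [-0.2  1.2 -1.4] 0.7397045891409958 44.565050110104494
```

View pics/c7.png

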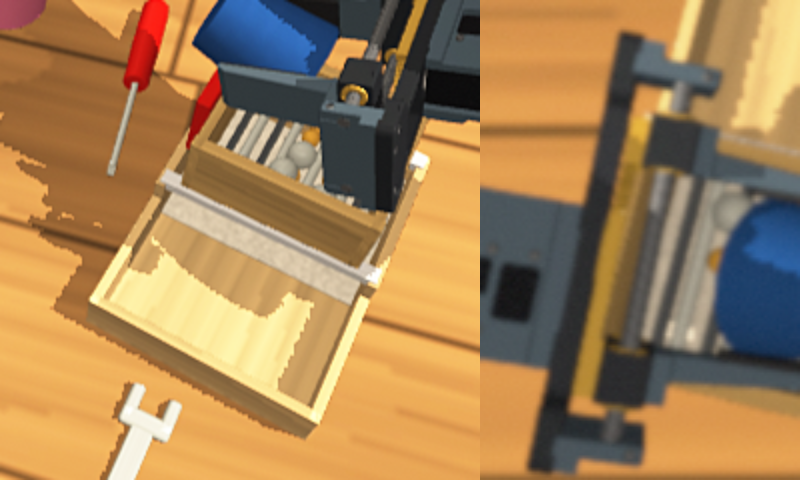

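Big and small balls lie in the tray, around (300, 155) left. The wrist reads −1.4 N, which is the weight of the empty cup. I raise the cup and tip it back.

```bash
python3 - <<'E'
from h import *
rows([pour(80,110,30,155,38),pour(80,105,30,180,38),pour(80,65,30,205,38)])
rows([pour(80,15,30,230,38)],pour(80,65,30,205,38))
E
```

```text
{'tx': np.float64(-2.32), 'ty': np.float64(0.0), 'tz': np.float64(-0.79), 'ax': np.float64(-0.003), 'ay': np.float64(-0.002), 'az': np.float64(-0.003)} | 24 0
{'tx': np.float64(-4.49), 'ty': np.float64(0.01), 'tz': np.float64(-1.17), 'ax': np.float64(-0.002), 'ay': np.float64(0.085), 'az': np.float64(-0.003)} | 46 5
{'tx': np.float64(-4.23), 'ty': np.float64(0.01), 'tz': np.float64(0.3), 'ax': np.float64(-0.001), 'ay': np.float64(0.783), 'az': np.float64(-0.003)} | 42 45
{'tx': np.float64(2.13), 'ty': np.float64(0.0), 'tz': np.float64(0.55), 'ax': np.float64(-0.0), 'ay': np.float64(0.873), 'az': np.float64(0.0)} | 22 50
```

>>> apply_moves([
  {"tx":-2.3,"ty":0,"tz":-0.8,"ax":0,"ay":0,"az":0},
  {"tx":-4.5,"ty":0,"tz":-1.2,"ax":0,"ay":0.08,"az":0},
  {"tx":-4.4,"ty":0,"tz":-0.9,"ax":0,"ay":0.2,"az":0},
  {"tx":-4.4,"ty":0,"tz":-0.7,"ax":0,"ay":0.32,"az":0},
  {"tx":-4.3,"ty":0,"tz":-0.4,"ax":0,"ay":0.44,"az":0},
  {"tx":-4.3,"ty":0,"tz":-0.2,"ax":0,"ay":0.56,"az":0},
  {"tx":-4.2,"ty":0,"tz":0,"ax":0,"ay":0.67,"az":0},
  {"tx":-4.2,"ty":0,"tz":0.3,"ax":0,"ay":0.78,"az":0},
])

```text
time: 10.03
tool_pos: [507.8, 78.7, 207.4]
eef_rot: [179.7, 26.9, 79.7]
force: [0.2, 0.7, -2.6]
finger_gap: 0.737
gripper_force: 44.6
```

>>> apply_moves([
  {"tx":0.3,"ty":0,"tz":0.1,"ax":0,"ay":0.12,"az":0},
  {"tx":0.6,"ty":0,"tz":0.1,"ax":0,"ay":0.24,"az":0},
  {"tx":0.9,"ty":0,"tz":0.2,"ax":0,"ay":0.36,"az":0},
  {"tx":1.2,"ty":0,"tz":0.3,"ax":0,"ay":0.48,"az":0},
  {"tx":1.5,"ty":0,"tz":0.4,"ax":0,"ay":0.6,"az":0},
  {"tx":1.7,"ty":0,"tz":0.5,"ax":0,"ay":0.7,"az":0},
  {"tx":1.9,"ty":0,"tz":0.5,"ax":0,"ay":0.8,"az":0},
  {"tx":2.1,"ty":0,"tz":0.6,"ax":0,"ay":0.87,"az":0},
])

```text
time: 10.7
tool_pos: [510.4, 93.5, 192.2]
eef_rot: [179.8, -22.9, 79.9]
force: [0.3, -0.4, -1.6]
finger_gap: 0.743
gripper_force: 44.7
```

```bash
python3 - <<'E'
from h import *
st()
T=gp(C+[1,3,200],97,38)
rows([T])
E
```

```text
10.7 [510.4  93.5 192.2] [179.8 -22.9  79.9] [ -3.8   6.3 124.5  30.1  50.4 -13.3] F [ 0.3 -0.4 -1.6] 0.7426390452370816 44.663057865109295
{'tx': np.float64(-21.41), 'ty': np.float64(5.48), 'tz': np.float64(-8.24), 'ax': np.float64(0.156), 'ay': np.float64(0.262), 'az': np.float64(-0.258)} | 236 23
```

>>> apply_moves([
  {"tx":-21.4,"ty":5.5,"tz":-8.2,"ax":0.16,"ay":0.26,"az":-0.26},
  {"tx":-21.4,"ty":5.5,"tz":-8.2,"ax":0.16,"ay":0.26,"az":-0.26},
  {"tx":-21.4,"ty":5.5,"tz":-8.2,"ax":0.16,"ay":0.26,"az":-0.26},
  {"tx":-21.4,"ty":5.5,"tz":-8.2,"ax":0.16,"ay":0.26,"az":-0.26},
  {"tx":-21.4,"ty":5.5,"tz":-8.2,"ax":0.16,"ay":0.26,"az":-0.26},
  {"tx":-21.4,"ty":5.5,"tz":-8.2,"ax":0.16,"ay":0.26,"az":-0.26},
  {"tx":-21.4,"ty":5.5,"tz":-8.2,"ax":0.16,"ay":0.26,"az":-0.26},
  {"tx":-21.4,"ty":5.5,"tz":-8.2,"ax":0.16,"ay":0.26,"az":-0.26},
])

```text
time: 11.37
tool_pos: [523.9, -143.0, 184.9]
eef_rot: [-179.5, -37.6, 96.8]
force: [-0.1, 1.3, -1.4]
finger_gap: 0.744
gripper_force: 44.7
```

```bash
python3 - <<'E'
from h import *
st()
a=look("scene","s8");b=look("top","t8");w=look("wrist","w8")
cv2.imwrite("pics/c8.png",np.hstack([cv2.resize(a[160:400,330:530],(400,480)),cv2.resize(b[225:355,105:265],(400,325),interpolation=cv2.INTER_CUBIC)[:480] if 0 else np.vstack([cv2.resize(b[230:350,110:260],(400,320)),cv2.resize(w[300:420,200:500],(400,160))])]))
ph=99.7;
T=pose((521.1,-141.5,34.1),99.7,38.2)
rows([(T[0]+[0,0,z],T[1]) for z in(100,60,25,8,2,0)])
E
```

```text
11.37 [ 523.9 -143.   184.9] [-179.5  -37.6   96.8] [-31.4  21.5 110.2  29.3  76.1 -52.7] F [-0.1  1.3 -1.4] 0.744120349448069 44.6878936747089
{'tx': np.float64(-3.2), 'ty': np.float64(-0.22), 'tz': np.float64(3.97), 'ax': np.float64(0.02), 'ay': np.float64(0.009), 'az': np.float64(-0.037)} | 51 2
{'tx': np.float64(-5.64), 'ty': np.float64(-0.2), 'tz': np.float64(7.14), 'ax': np.float64(0.02), 'ay': np.float64(0.009), 'az': np.float64(-0.037)} | 91 2
{'tx': np.float64(-7.78), 'ty': np.float64(-0.17), 'tz': np.float64(9.91), 'ax': np.float64(0.02), 'ay': np.float64(0.009), 'az': np.float64(-0.037)} | 126 2
{'tx': np.float64(-8.82), 'ty': np.float64(-0.16), 'tz': np.float64(11.26), 'ax': np.float64(0.02), 'ay': np.float64(0.009), 'az': np.float64(-0.037)} | 143 2
{'tx': np.float64(-9.19), 'ty': np.float64(-0.16), 'tz': np.float64(11.73), 'ax': np.float64(0.02), 'ay': np.float64(0.009), 'az': np.float64(-0.037)} | 149 2
{'tx': np.float64(-9.31), 'ty': np.float64(-0.15), 'tz': np.float64(11.89), 'ax': np.float64(0.02), 'ay': np.float64(0.009), 'az': np.float64(-0.037)} | 151 2
```

View pics/c8.png

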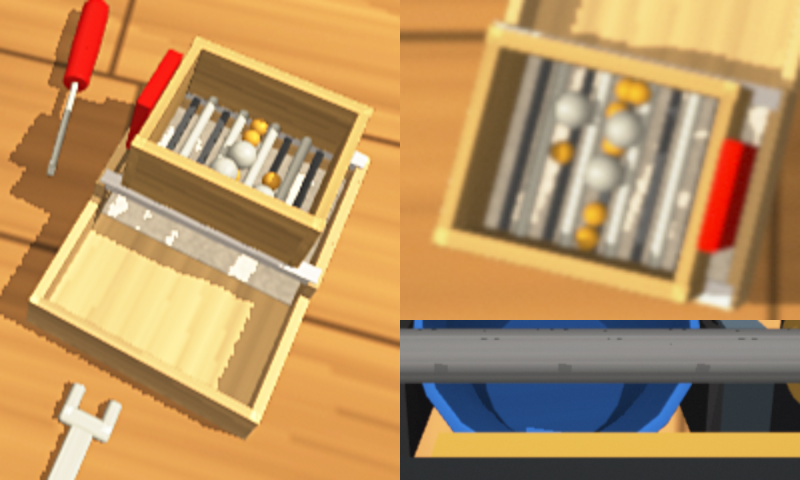

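All three steel balls and seven brass ones are in the tray: (632, 92) ×2, (563, 152), (615, 108), (612, 148), (596, 214) and (588, 238). The cup is empty. I lower it onto the mat.

>>> apply_moves([
  {"tx":-1.6,"ty":-0.2,"tz":2,"ax":0.02,"ay":0.01,"az":-0.04},
  {"tx":-3.2,"ty":-0.2,"tz":4,"ax":0.02,"ay":0.01,"az":-0.04},
  {"tx":-5,"ty":-0.2,"tz":6.3,"ax":0.02,"ay":0.01,"az":-0.04},
  {"tx":-6.7,"ty":-0.2,"tz":8.5,"ax":0.02,"ay":0.01,"az":-0.04},
  {"tx":-7.8,"ty":-0.2,"tz":9.9,"ax":0.02,"ay":0.01,"az":-0.04},
  {"tx":-8.4,"ty":-0.2,"tz":10.7,"ax":0.02,"ay":0.01,"az":-0.04},
  {"tx":-8.8,"ty":-0.2,"tz":11.2,"ax":0.02,"ay":0.01,"az":-0.04},
  {"tx":-8.8,"ty":-0.2,"tz":11.2,"ax":0.02,"ay":0.01,"az":-0.04},
])

```text
time: 12.18
tool_pos: [520.9, -141.9, 42.2]
eef_rot: [179.9, -38.3, 99.9]
force: [-0.2, 0.7, -1.1]
finger_gap: 0.744
gripper_force: 44.7
```

```bash
python3 - <<'E'
from h import *
st()
T=pose((521.1,-141.5,34.1),99.7,38.2)
rows([(T[0]+[0,0,z],T[1]) for z in(5,3,1,0,-1)])
E
```

```text
12.18 [ 520.9 -141.9   42.2] [179.9 -38.3  99.9] [-31.3  34.8 110.1  30.8  65.9 -61.7] F [-0.2  0.7 -1.1] 0.7435948098437463 44.68908268609084
{'tx': np.float64(-0.17), 'ty': np.float64(0.02), 'tz': np.float64(0.26), 'ax': np.float64(-0.0), 'ay': np.float64(-0.001), 'az': np.float64(0.003)} | 3 0
{'tx': np.float64(-0.29), 'ty': np.float64(0.02), 'tz': np.float64(0.42), 'ax': np.float64(-0.0), 'ay': np.float64(-0.001), 'az': np.float64(0.003)} | 5 0
{'tx': np.float64(-0.41), 'ty': np.float64(0.02), 'tz': np.float64(0.58), 'ax': np.float64(-0.0), 'ay': np.float64(-0.001), 'az': np.float64(0.003)} | 7 0
{'tx': np.float64(-0.48), 'ty': np.float64(0.02), 'tz': np.float64(0.66), 'ax': np.float64(-0.0), 'ay': np.float64(-0.001), 'az': np.float64(0.003)} | 8 0
{'tx': np.float64(-0.54), 'ty': np.float64(0.02), 'tz': np.float64(0.73), 'ax': np.float64(-0.0), 'ay': np.float64(-0.001), 'az': np.float64(0.003)} | 9 0
```

>>> apply_moves([
  {"tx":-0.1,"ty":0,"tz":0.12,"ax":0,"ay":0,"az":0},
  {"tx":-0.2,"ty":0,"tz":0.25,"ax":0,"ay":0,"az":0},
  {"tx":-0.3,"ty":0,"tz":0.4,"ax":0,"ay":0,"az":0},
  {"tx":-0.4,"ty":0,"tz":0.5,"ax":0,"ay":0,"az":0},
  {"tx":-0.45,"ty":0,"tz":0.6,"ax":0,"ay":0,"az":0},
  {"tx":-0.45,"ty":0,"tz":0.65,"ax":0,"ay":0,"az":0},
  {"tx":-0.45,"ty":0,"tz":0.65,"ax":0,"ay":0,"az":0},
])

```text
time: 12.77
tool_pos: [521.0, -142.1, 34.6]
eef_rot: [179.9, -38.2, 99.9]
force: [0.5, 0.2, -1.9]
finger_gap: 0.745
gripper_force: 44.7
```

>>> apply_moves([
  {"tx":-0.06,"ty":0,"tz":0.08,"ax":0,"ay":0,"az":0},
  {"tx":-0.12,"ty":0,"tz":0.16,"ax":0,"ay":0,"az":0},
  {"tx":-0.12,"ty":0,"tz":0.16,"ax":0,"ay":0,"az":0},
])

```text
time: 13.02
tool_pos: [521.1, -142.0, 33.9]
eef_rot: [179.8, -38.4, 99.9]
force: [-5.2, -1.0, 18.6]
finger_gap: 0.742
gripper_force: 44.2
```

>>> apply_moves([
  {"tx":0.06,"ty":0,"tz":-0.08,"ax":0,"ay":0,"az":0},
  {"tx":0.06,"ty":0,"tz":-0.08,"ax":0,"ay":0,"az":0},
  {"tx":0.06,"ty":0,"tz":-0.08,"ax":0,"ay":0,"az":0},
  {"tx":0.06,"ty":0,"tz":-0.08,"ax":0,"ay":0,"az":0},
  {"tx":0.06,"ty":0,"tz":-0.08,"ax":0,"ay":0,"az":0},
  {"tx":0.06,"ty":0,"tz":-0.08,"ax":0,"ay":0,"az":0},
  {"tx":0.06,"ty":0,"tz":-0.08,"ax":0,"ay":0,"az":0},
], gripper=1)

```text
time: 13.6
tool_pos: [521.0, -142.1, 33.6]
eef_rot: [179.9, -38.3, 99.9]
force: [0.7, 0.3, 0.2]
finger_gap: 0.998
gripper_force: 0.0
```

```bash
python3 - <<'E'
from h import *
st();p,Rm=cur()
rows([(p+[0,0,z],Rm) for z in(130,)])
rows([(p-Rm[:,2]*80,Rm)])
E
```

```text
13.6 [ 521.  -142.1   33.6] [179.9 -38.3  99.9] [-31.3  35.6 110.   31.   65.3 -62.1] F [0.7 0.3 0.2] 0.9975088895181419 0.0
{'tx': np.float64(8.05), 'ty': np.float64(0.02), 'tz': np.float64(-10.21), 'ax': np.float64(0.0), 'ay': np.float64(0.0), 'az': np.float64(0.0)} | 130 0
{'tx': np.float64(-0.0), 'ty': np.float64(0.0), 'tz': np.float64(-8.0), 'ax': np.float64(0.0), 'ay': np.float64(0.0), 'az': np.float64(0.0)} | 80 0
```

>>> apply_moves([
  {"tx":0.6,"ty":0,"tz":-0.75,"ax":0,"ay":0,"az":0},
  {"tx":1.8,"ty":0,"tz":-2.25,"ax":0,"ay":0,"az":0},
  {"tx":3.6,"ty":0,"tz":-4.5,"ax":0,"ay":0,"az":0},
  {"tx":5.5,"ty":0,"tz":-7,"ax":0,"ay":0,"az":0},
  {"tx":7.4,"ty":0,"tz":-9.5,"ax":0,"ay":0,"az":0},
  {"tx":9.4,"ty":0,"tz":-12,"ax":0,"ay":0,"az":0},
  {"tx":11,"ty":0,"tz":-14,"ax":0,"ay":0,"az":0},
  {"tx":11.8,"ty":0,"tz":-15,"ax":0,"ay":0,"az":0},
])

```text
time: 14.27
tool_pos: [521.5, -142.8, 228.3]
eef_rot: [179.6, -38.1, 100.0]
force: [0.1, -0.3, -1.3]
finger_gap: 0.997
gripper_force: 0.0
```

```bash
python3 - <<'E'
from h import *
st()
for n in("scene","top"):
    h=cv2.cvtColor(look(n,n+"9"),cv2.COLOR_BGR2HSV);m=cv2.inRange(h,(105,120,30),(125,255,255));k,l,s,c=cv2.connectedComponentsWithStats(m)
    print(n,[(s[i].tolist(),c[i].round(0)) for i in range(1,k) if s[i,4]>200])
# push plan: closed gripper, fingers tips against pad; heading = sorter +y (76.5), tool tilted by 50 outward
u=r_(76.5);pad=T0-81*u+[0,0,92];print("pad",pad)
for tilt in(0,20,40,60,75,90):
    q,e=ik(*pose(pad,76.5,tilt),[0,30,110,40,50,-40]);print(tilt,q.round(0),round(e,2))
E
```

```text
14.27 [ 521.5 -142.8  228.3] [179.6 -38.1 100. ] [-31.3  18.5 109.1  28.3  80.8 -53. ] F [ 0.1 -0.3 -1.3] 0.9974342678735256 0.0
scene [([120, 175, 72, 78, 4033], array([158., 212.])), ([235, 175, 42, 54, 1774], array([257., 200.]))]
top [([493, 203, 32, 51, 1145], array([508., 229.])), ([376, 267, 44, 45, 1552], array([398., 289.]))]
pad [502.59092553  78.73803645  92.        ]
0 [  6.  16. 124.   0.  40.  20.] 0.0
20 [ -4.  15. 127.  33.  39. -17.] 0.0
40 [-14.  20. 128.  58.  49. -47.] 0.0
60 [-21.  29. 127.  71.  65. -65.] 0.0
75 [-24.  38. 125.  75.  79. -73.] 0.0
90 [-25.  47. 122.  78.  92. -80.] 0.0
```

```bash
python3 - <<'E'
from h import *
u=r_(76.5);pad=T0-81*u+[0,0,90]
A=pose(pad-45*u+[0,0,60],76.5,45)
rows([A]);rows([pose(pad-45*u,76.5,45),pose(pad-25*u,76.5,45)],A)
E
```

```text
{'tx': np.float64(9.45), 'ty': np.float64(0.09), 'tz': np.float64(17.16), 'ax': np.float64(-0.266), 'ay': np.float64(0.118), 'az': np.float64(0.308)} | 196 24
{'tx': np.float64(-4.24), 'ty': np.float64(0.0), 'tz': np.float64(4.24), 'ax': np.float64(0.0), 'ay': np.float64(0.0), 'az': np.float64(0.0)} | 60 0
{'tx': np.float64(-2.83), 'ty': np.float64(-0.0), 'tz': np.float64(5.66), 'ax': np.float64(0.0), 'ay': np.float64(0.0), 'az': np.float64(0.0)} | 63 0
```

>>> apply_moves([
  {"tx":9.5,"ty":0.1,"tz":17.2,"ax":-0.27,"ay":0.12,"az":0.31},
  {"tx":9.5,"ty":0.1,"tz":17.2,"ax":-0.27,"ay":0.12,"az":0.31},
  {"tx":9.5,"ty":0.1,"tz":17.2,"ax":-0.27,"ay":0.12,"az":0.31},
  {"tx":9.5,"ty":0.1,"tz":17.2,"ax":-0.27,"ay":0.12,"az":0.31},
  {"tx":9.5,"ty":0.1,"tz":17.2,"ax":-0.27,"ay":0.12,"az":0.31},
  {"tx":9.5,"ty":0.1,"tz":17.2,"ax":-0.27,"ay":0.12,"az":0.31},
  {"tx":9.5,"ty":0.1,"tz":17.2,"ax":-0.27,"ay":0.12,"az":0.31},
  {"tx":9.5,"ty":0.1,"tz":17.2,"ax":-0.27,"ay":0.12,"az":0.31},
], gripper=0, force=20)

```text
time: 15.03
tool_pos: [491.1, 36.1, 147.8]
eef_rot: [-179.7, -45.2, 76.1]
force: [-0.2, 0.3, 0.3]
finger_gap: 0.447
gripper_force: 0.0
```

```bash
python3 - <<'E'
from h import *
st();u=r_(76.5);pad=T0-81*u+[0,0,90]
rows([pose(pad-d*u,76.5,45) for d in(45,25)])
E
```

```text
15.03 [491.1  36.1 147.8] [-179.7  -45.2   76.1] [-21.3  15.5 128.3  54.9  59.2 -46.8] F [-0.2  0.3  0.3] 0.4466414370193754 0.0
{'tx': np.float64(-4.16), 'ty': np.float64(0.14), 'tz': np.float64(4.01), 'ax': np.float64(0.0), 'ay': np.float64(-0.003), 'az': np.float64(-0.005)} | 58 0
{'tx': np.float64(-2.75), 'ty': np.float64(0.14), 'tz': np.float64(5.43), 'ax': np.float64(0.0), 'ay': np.float64(-0.003), 'az': np.float64(-0.005)} | 61 0
```

>>> apply_moves([
  {"tx":-1.4,"ty":0.1,"tz":1.4,"ax":0,"ay":0,"az":0},
  {"tx":-2.8,"ty":0.1,"tz":2.8,"ax":0,"ay":0,"az":0},
  {"tx":-4.2,"ty":0.1,"tz":4.0,"ax":0,"ay":0,"az":0},
  {"tx":-3.5,"ty":0.1,"tz":4.7,"ax":0,"ay":0,"az":0},
  {"tx":-2.8,"ty":0.1,"tz":5.4,"ax":0,"ay":0,"az":0},
  {"tx":-2.8,"ty":0.1,"tz":5.4,"ax":0,"ay":0,"az":0},
  {"tx":-2.8,"ty":0.1,"tz":5.4,"ax":0,"ay":0,"az":0},
])

```text
time: 15.62
tool_pos: [496.9, 54.5, 91.3]
eef_rot: [-179.9, -45.2, 76.2]
force: [-0.3, -0.5, 0.6]
finger_gap: 0.007
gripper_force: 0.0
```

```bash
python3 - <<'E'
from h import *
st();look("scene","s10")
E
```

```text
15.62 [496.9  54.5  91.3] [-179.9  -45.2   76.2] [-19.   22.4 128.2  60.3  54.4 -53. ] F [-0.3 -0.5  0.6] 0.007440888848648407 0.0
```

>>> apply_moves([
  {"tx":0.3,"ty":0,"tz":0.3,"ax":0,"ay":0,"az":0},
  {"tx":0.6,"ty":0,"tz":0.6,"ax":0,"ay":0,"az":0},
  {"tx":0.8,"ty":0,"tz":0.8,"ax":0,"ay":0,"az":0},
  {"tx":1.0,"ty":0,"tz":1.0,"ax":0,"ay":0,"az":0},
  {"tx":1.2,"ty":0,"tz":1.2,"ax":0,"ay":0,"az":0},
  {"tx":1.3,"ty":0,"tz":1.3,"ax":0,"ay":0,"az":0},
  {"tx":1.3,"ty":0,"tz":1.3,"ax":0,"ay":0,"az":0},
])

```text
time: 16.25
tool_pos: [500.7, 72.2, 90.4]
eef_rot: [-179.8, -45.2, 76.1]
force: [-1.0, -3.3, 0.7]
finger_gap: 0.006
gripper_force: 1.9
```

>>> apply_moves([
  {"tx":0.2,"ty":0,"tz":0.2,"ax":0,"ay":0,"az":0},
  {"tx":0.4,"ty":0,"tz":0.4,"ax":0,"ay":0,"az":0},
  {"tx":0.6,"ty":0,"tz":0.6,"ax":0,"ay":0,"az":0},
  {"tx":0.7,"ty":0,"tz":0.7,"ax":0,"ay":0,"az":0},
  {"tx":0.7,"ty":0,"tz":0.7,"ax":0,"ay":0,"az":0},
])

```text
time: 16.67
tool_pos: [503.0, 81.5, 90.4]
eef_rot: [-179.8, -45.2, 76.1]
force: [-2.7, -7.9, 2.7]
finger_gap: 0.004
gripper_force: 4.0
```

>>> apply_moves([
  {"tx":0.15,"ty":0,"tz":0.15,"ax":0,"ay":0,"az":0},
  {"tx":0.25,"ty":0,"tz":0.25,"ax":0,"ay":0,"az":0},
  {"tx":0.25,"ty":0,"tz":0.25,"ax":0,"ay":0,"az":0},
])

```text
time: 16.92
tool_pos: [503.6, 83.0, 90.2]
eef_rot: [-179.9, -45.0, 76.2]
force: [-21.5, -46.3, 21.1]
finger_gap: 0.005
gripper_force: 25.0
```

>>> apply_moves([
  {"tx":-0.12,"ty":0,"tz":-0.12,"ax":0,"ay":0,"az":0},
  {"tx":-0.12,"ty":0,"tz":-0.12,"ax":0,"ay":0,"az":0},
  {"tx":-0.12,"ty":0,"tz":-0.12,"ax":0,"ay":0,"az":0},
  {"tx":-0.12,"ty":0,"tz":-0.12,"ax":0,"ay":0,"az":0},
  {"tx":-0.12,"ty":0,"tz":-0.12,"ax":0,"ay":0,"az":0},
  {"tx":-0.12,"ty":0,"tz":-0.12,"ax":0,"ay":0,"az":0},
  {"tx":-0.12,"ty":0,"tz":-0.12,"ax":0,"ay":0,"az":0},
  {"tx":-0.12,"ty":0,"tz":-0.12,"ax":0,"ay":0,"az":0},
])

```text
time: 17.58
tool_pos: [503.3, 82.3, 90.3]
eef_rot: [-179.8, -45.1, 76.1]
force: [-10.2, -24.0, 11.3]
finger_gap: 0.004
gripper_force: 12.9
```

```bash
cat >> h.py <<'E'
def brass(name):
    for n in("scene","top"):
        im=look(n,f"{n}{name}");h=cv2.cvtColor(im,cv2.COLOR_BGR2HSV)
        m=cv2.inRange(h,(15,165,110),(28,255,255))
        k,l,s,c=cv2.connectedComponentsWithStats(m)
        x0,x1,y0,y1=(340,525,175,385) if n=="scene" else(110,280,175,350)
        print(n,[(c[i].round(0).tolist(),int(s[i,4])) for i in range(1,k) if s[i,4]>6 and x0<c[i][0]<x1 and y0<c[i][1]<y1])
E
python3 - <<'E'
from h import *
st();brass("11")
E
```

```text
17.58 [503.3  82.3  90.3] [-179.8  -45.1   76.1] [-15.5  22.5 128.3  62.8  52.8 -52. ] F [-10.2 -24.   11.3] 0.00423536209079028 12.875075452029705
scene [([434.0, 183.0], 10), ([403.0, 184.0], 7), ([514.0, 209.0], 93), ([359.0, 215.0], 27), ([367.0, 215.0], 31), ([386.0, 210.0], 9), ([367.0, 244.0], 688), ([344.0, 221.0], 18), ([356.0, 224.0], 19), ([375.0, 235.0], 11), ([349.0, 277.0], 8), ([353.0, 279.0], 8), ([349.0, 290.0], 44), ([428.0, 306.0], 123), ([441.0, 317.0], 199), ([341.0, 307.0], 9), ([466.0, 322.0], 71), ([452.0, 325.0], 66), ([359.0, 332.0], 14), ([379.0, 343.0], 47), ([471.0, 345.0], 7), ([373.0, 356.0], 7), ([399.0, 354.0], 8), ([404.0, 357.0], 9), ([381.0, 362.0], 10), ([388.0, 370.0], 31), ([373.0, 364.0], 14), ([425.0, 368.0], 44), ([462.0, 368.0], 18), ([357.0, 369.0], 8), ([443.0, 377.0], 16), ([360.0, 378.0], 7), ([494.0, 384.0], 110)]
top [([196.0, 179.0], 10), ([221.0, 182.0], 12), ([235.0, 181.0], 29), ([265.0, 179.0], 7), ([251.0, 181.0], 11), ([244.0, 189.0], 58), ([260.0, 191.0], 22), ([265.0, 190.0], 9), ([255.0, 192.0], 9), ([187.0, 225.0], 98), ([131.0, 225.0], 205), ([176.0, 224.0], 53), ([165.0, 231.0], 50), ([270.0, 231.0], 8), ([196.0, 238.0], 155), ([269.0, 237.0], 8), ([259.0, 279.0], 16), ([272.0, 284.0], 14), ([259.0, 289.0], 9), ([272.0, 290.0], 7), ([264.0, 328.0], 295), ([110.0, 308.0], 21), ([131.0, 327.0], 19), ([137.0, 330.0], 7), ([247.0, 331.0], 7), ([245.0, 336.0], 9), ([171.0, 339.0], 10), ([111.0, 340.0], 7), ([157.0, 345.0], 11), ([243.0, 344.0], 9)]
```

>>> apply_moves([
  {"tx":-2.0,"ty":0,"tz":-2.0,"ax":0,"ay":0,"az":0},
  {"tx":-2.5,"ty":0,"tz":-2.5,"ax":0,"ay":0,"az":0},
  {"tx":-2.5,"ty":0,"tz":-2.5,"ax":0,"ay":0,"az":0},
  {"tx":-2.5,"ty":0,"tz":-2.5,"ax":0,"ay":0,"az":0},
  {"tx":-2.5,"ty":0,"tz":-2.5,"ax":0,"ay":0,"az":0},
  {"tx":-2.5,"ty":0,"tz":-2.5,"ax":0,"ay":0,"az":0},
])

```text
time: 18.18
tool_pos: [495.0, 49.7, 90.3]
eef_rot: [-179.7, -45.2, 76.1]
force: [1.0, 0.1, -0.2]
finger_gap: 0.002
gripper_force: 0.0
```

```bash
python3 - <<'E'
from h import *
st()
t=cv2.imread("pics/t8.png");h8=cv2.cvtColor(t,cv2.COLOR_BGR2HSV)
for u,v in((197,264),(171,287),(183,310),(180,319)):print(h8[v-1:v+2,u-1:u+2].reshape(-1,3).tolist())
look("top","t12");look("scene","s12")
E
```

```text
18.18 [495.   49.7  90.3] [-179.7  -45.2   76.1] [-19.6  22.5 128.2  59.9  54.7 -53.2] F [ 1.   0.1 -0.2] 0.0018983102691677986 0.0
[[21, 204, 243], [22, 206, 245], [22, 207, 245], [22, 203, 245], [23, 202, 247], [23, 201, 248], [22, 204, 245], [23, 198, 247], [23, 200, 247]]
[[20, 205, 229], [20, 208, 232], [19, 207, 216], [20, 206, 230], [20, 204, 234], [19, 206, 218], [20, 208, 229], [20, 206, 231], [19, 210, 211]]
[[22, 202, 245], [21, 203, 239], [19, 206, 227], [22, 202, 246], [21, 203, 241], [19, 203, 229], [22, 201, 245], [21, 209, 240], [19, 203, 229]]
[[21, 205, 240], [20, 205, 233], [19, 204, 220], [20, 206, 224], [19, 207, 220], [19, 205, 213], [19, 206, 197], [19, 203, 198], [19, 206, 198]]
```

```bash
python3 - <<'E'
from h import *
for f,(x0,x1,y0,y1) in(("t8",(110,280,175,350)),("t12",(110,280,175,350)),("s8",(340,525,175,385)),("s12",(340,525,175,385))):
    h=cv2.cvtColor(cv2.imread(f"pics/{f}.png"),cv2.COLOR_BGR2HSV);m=cv2.inRange(h,(16,190,120),(25,235,255))
    k,l,s,c=cv2.connectedComponentsWithStats(m)
    print(f,[(c[i].round(0).astype(int).tolist(),int(s[i,4])) for i in range(1,k) if s[i,4]>9 and x0<c[i][0]<x1 and y0<c[i][1]<y1])
a=cv2.imread("pics/s12.png");b=cv2.imread("pics/t12.png")
cv2.imwrite("pics/c12.png",np.hstack([cv2.resize(a[160:400,330:530],(400,480)),cv2.resize(b[170:350,115:280],(400,480))]))
E
```

```text
t8 [([196, 264], 80), ([171, 287], 33), ([181, 314], 81)]
t12 [([187, 220], 30), ([176, 224], 34), ([187, 229], 34), ([165, 231], 36), ([200, 237], 68), ([187, 240], 34)]
s8 [([457, 225], 62), ([466, 250], 44)]
s12 [([421, 306], 26), ([431, 306], 23), ([441, 307], 27), ([439, 321], 57), ([466, 322], 59), ([451, 325], 27)]
```

Color counts give all seven brass balls in the trough region. One last look covers the tray and the cup.

```bash
python3 - <<'E'
import cv2,numpy as np
a=cv2.imread("pics/s12.png");b=cv2.imread("pics/t12.png")
cv2.imwrite("pics/f.png",np.hstack([cv2.resize(a[130:400,200:530],(440,360)),cv2.resize(b[170:350,115:280],(330,360))]))
E
```

```text
(no output)
```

View pics/f.png

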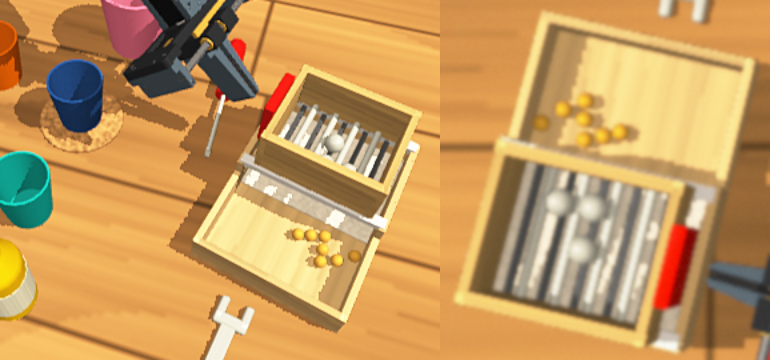

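The picture shows seven brass balls in the trough, around (585, 120) right, and three steel balls in the tray, around (575, 220). The cup stands upright on the mat at (75, 95) left, and the gripper is clear of the pad. I hand the job in.

```bash
python3 -c "
from rig import ctrl
print(ctrl.job_done())"
```

```text
the job is handed in; nothing more can be done
None
```

The job is handed in at about 18 s of the 69 s allowed, with no verdict returned: the last picture shows all seven brass balls in the catch trough, the three steel balls in the sprung-back upper tray, and the empty cup upright on its mat, and the glue, wrench and screwdriver were not touched.

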